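# Clear the check weights off the scale into their dishes

### The arm

A 7-joint arm with a two-finger parallel gripper is mounted at the origin on a cart in front of the work surface, level with it; the furniture and walls round the work are solid. World frame = base frame: x ahead of the robot, y to its left, z up, the work surface at z = 0. Lengths are in m, angles in rad, forces in N, time in s.
With the tool pointing down it reaches from about 0.425 to 0.8 m from the base axis. Payload 8.3 kg.
Tool frame: the origin (TCP) lies at the very end of the fingers, on their centre line; the grasp point (between the pads) lies 19 mm behind it (arm.grip_point_offset is the distance from the TCP to the grasp point, in m); z points along the fingers, y is the line along which they close (so a half turn about z gives the same grasp; the last joint's range is limited). The gripper opens to 85 mm and grips with 20 to 120 N. Pads are 22 mm wide; open, the fingers measure 114 mm over their backs; the gripper's body (76 mm by 85 mm) begins 54 mm behind the grasp point. The pads swing forward as they close: fully open they stand 13 mm farther back than shut.
Start: joints at [-1.212, 0.383, 0.016, 1.37, -0.006, 1.388, -0.046], TCP at [0.256, 0.57, 0.199] pointing down, gripper open.
Joint ranges: [-2.95, 2.95], [-0.25, 2.06], [-1.52, 1.56], [0.18, 2.33], [-1.44, 4.58], [0.02, 2.06], [-3.01, 3.01]. Speed limits (rad/s): [2.39, 2.39, 3.01, 3.01, 3.14, 3.14, 3.14].

### API

Orientations are given as a unit quaternion [x, y, z, w].
In Python, from plant import state, viewer, job, arm gives the robot as it stands.
- The arm moves only by the shell command python3 -m pendant 'ROWS' [FORCE]. ROWS is JSON, a list of rows, each an object of numbers: "fingers": the opening, from 0 (shut) to 1 (fully open); "tx", "ty", "tz": the shift along the tool's x, y, z in mm; "wx", "wy", "wz": the turn, a rotation vector about the tool's x, y, z in degrees. In form: [{"fingers": .., "tx": .., "ty": .., "tz": .., "wx": .., "wy": .., "wz": ..}, ...]. A call has exactly 5 rows; each row shifts and turns the commanded pose from where the row before left it, along the tool's axes as they then stand; what a row does not reach is not made up. A row lasts 1/12 s, in which the tool goes at most 41.7 mm and 7.16 degrees, less where a joint would pass 70% of its speed; a pose out of reach is approached as far as the arm can. A call is refused whole if a number of a shift passes 41.7 or a number of a turn 7.16, either way. A call with a gripper value outside its range is refused whole. The fingers move at their own pace and stop on an object; FORCE is the grip in N (left out, the last holds). Time passes only in rows, so rows that do not move let the fingers close, or fill a call up. It gives the time, the measured TCP pose, the force, the opening and the grip force at its end, in the units of the state.
- state(): the state, without advancing time (a new reading comes with each control period).
- viewer.get_image(name): name is "scene" or "side" or "wrist"; returns the picture (480x640x3 uint8, red, green, blue); there is no depth.
- viewer.camera_info(name): a dict with "K" (3x3 intrinsics, pixels), "view" (4x4, takes a point from world to camera coordinates); the wrist camera has in their place "T_tool_cam" (4x4, takes a point from camera to tool coordinates, whose origin is the TCP and whose axes are the flange's). Camera axes: x right, y down, z forward; pixel columns grow to the right and rows downward; lengths in m; the calibration is good to about 2 mm. A picture is of the moment at which its call begins: read the wrist's pose just before it. camera_info takes no time and is no camera call.
- job.close_job(): hands the job in; it is judged then, once.
The state is a dict: "t": time; "q": joint angles; "dq": joint speeds; "joint_torque": joint torques, N m; "position": TCP position; "orientation": TCP orientation; "ft_force": force on the tool from outside, world axes, zero at the start; "ft_torque": the same for the moment, N m; "width": finger opening in m; "finger_force": force on a finger pad.
Only numpy, scipy, OpenCV 4.12 (cv2) and the standard library are available. Lean on these libraries where they do the work, as an engineer would, in place of code of your own. Each camera call takes 0.05 s, during which the arm holds its last target. There are 200 camera calls.

### The job

The scale has just been checked: take the stack of four steel check weights off its pan and put each one away in the storage dish made for its size, the largest weight in the largest dish and so on down to the smallest. Set each weight down gently, flat inside the well; let none fall or tip over, and leave the sample jar where it stands.

Things in the scene. Friction and masses are not known exactly. Their poses are not given: they have to be found in the camera images.
- weight_a_center (a point): The largest check weight: a plain stainless steel disc 62 mm in diameter and 28 mm high, flat above and below, with a thin dark groove round it; at the start it lies flat on the scale's round pan, as part of the stack. The point is its centre, half-way up (14 mm over its underside); z is its axis, up.
- weight_b_center (a point): The second largest check weight: a plain stainless steel disc 48 mm in diameter and 28 mm high, flat above and below, with a thin dark groove round it; at the start it lies flat on the largest weight, as part of the stack. The point is its centre, half-way up (14 mm over its underside); z is its axis, up.
- weight_c_center (a point): The second smallest check weight: a plain stainless steel disc 35 mm in diameter and 28 mm high, flat above and below, with a thin dark groove round it; at the start it lies flat on the second largest weight, as part of the stack. The point is its centre, half-way up (14 mm over its underside); z is its axis, up.
- weight_d_center (a point): The smallest check weight: a plain stainless steel disc 23 mm in diameter and 28 mm high, flat above and below, with a thin dark groove round it; at the start it lies flat on the second smallest weight, as part of the stack. The point is its centre, half-way up (14 mm over its underside); z is its axis, up.
- dish_a_well (a point): The storage dish of the largest weight: a low round white plastic dish, fixed to the table, with a round well 76 mm wide (14 mm wider than its weight), 88 mm across outside and 10 mm high over the table, wall 6 mm. The point is the centre of the well's floor, 4 mm over the table and 6 mm under the rim; z is up.
- dish_b_well (a point): The storage dish of the second largest weight: a low round white plastic dish, fixed to the table, with a round well 62 mm wide (14 mm wider than its weight), 74 mm across outside and 10 mm high over the table, wall 6 mm. The point is the centre of the well's floor, 4 mm over the table and 6 mm under the rim; z is up.
- dish_c_well (a point): The storage dish of the second smallest weight: a low round white plastic dish, fixed to the table, with a round well 49 mm wide (14 mm wider than its weight), 61 mm across outside and 10 mm high over the table, wall 6 mm. The point is the centre of the well's floor, 4 mm over the table and 6 mm under the rim; z is up.
- dish_d_well (a point): The storage dish of the smallest weight: a low round white plastic dish, fixed to the table, with a round well 37 mm wide (14 mm wider than its weight), 49 mm across outside and 10 mm high over the table, wall 6 mm. The point is the centre of the well's floor, 4 mm over the table and 6 mm under the rim; z is up.
- scale: White bench scale with a blue key panel and a round steel pan on top, fixed to the table. 245 mm along its x, 192 mm along its y; its top, the pan, is 85 mm over the table. The origin is the centre of its underside. The round pan, 122 mm across, is centred 44 mm along +x from the origin; the blue key panel slopes down toward -x. The stack of weights stands near the middle of the pan.
- jar_center (a point): Loose sample jar with an orange screw lid, 69 mm across and 75 mm high, standing on the table beside the work; a bystander. The point is its centre, half-way up.
Not all that is in view belongs to the job. What is shaped like the part that bears dish_b_well but purple or turquoise is not meant.

How it is judged:
At the end, for the whole second after the job is handed in: Each of the four weights stands in its own dish: centre within 11 mm of the well's centre, resting on the well's floor (centre 10 to 18 mm above it), tilted less than 0.1 rad and at rest (horizontal distance between weight_a_center and dish_a_well below 0.011 m and z of weight_a_center in the frame of dish_a_well between 0.01 and 0.018 m and angle between each of weight_a_center, weight_b_center, weight_c_center, weight_d_center's own z axis and vertical below 0.1 rad and linear speed of each of weight_a, weight_b, weight_c, weight_d below 0.02 m/s and horizontal distance between weight_b_center and dish_b_well below 0.011 m and z of weight_b_center in the frame of dish_b_well between 0.01 and 0.018 m and horizontal distance between weight_c_center and dish_c_well below 0.011 m and z of weight_c_center in the frame of dish_c_well between 0.01 and 0.018 m and horizontal distance between weight_d_center and dish_d_well below 0.011 m and z of weight_d_center in the frame of dish_d_well between 0.01 and 0.018 m); the robot touches nothing.
It fails at once if a weight tips over or falls on its side (tilts by more than 40 degrees) (angle between any of weight_a_center, weight_b_center, weight_c_center, weight_d_center's own z axis and vertical above 0.7 rad).
It fails at once if a weight is dropped into its dish (arrives faster than 0.6 m/s) ((horizontal distance between weight_a_center and dish_a_well below 0.03 m and height (world z) of weight_a_center below 0.04 m and linear speed of weight_a above 0.6 m/s) or (horizontal distance between weight_b_center and dish_b_well below 0.03 m and height (world z) of weight_b_center below 0.04 m and linear speed of weight_b above 0.6 m/s) or (horizontal distance between weight_c_center and dish_c_well below 0.03 m and height (world z) of weight_c_center below 0.04 m and linear speed of weight_c above 0.6 m/s) or (horizontal distance between weight_d_center and dish_d_well below 0.03 m and height (world z) of weight_d_center below 0.04 m and linear speed of weight_d above 0.6 m/s)).
It fails at once if the sample jar is moved by more than 25 mm (distance of jar_center from where it was at the start of the episode above 0.025 m).
It also fails if it takes over 104 s, if anything falls off the work surface, if the arm or the gripper's body presses on something with over 40 N, if the wrist force passes 120 N, or if a joint passes its speed limit or range.

## Working session

There is one attempt and no reset: what is moved stays moved. The work goes in short steps, Python scripts to look and compute and a shell command to move; the robot and the scene stay as the last step left them, time stands still between calls to the robot, and variables do not carry over. Pictures are saved under pics/ and viewed, at most 14 in all, crops included, and the job is handed in when it is done.

```bash
mkdir -p pics; ls
python3 - <<'E'
from plant import state, viewer, job, arm
import cv2, numpy as np
s=state(); print(s['t'],s['position'],s['orientation'],s['width'])
for n in ['scene','side']:
    im=viewer.get_image(n); cv2.imwrite(f'pics/{n}0.png',im[:,:,::-1])
    c=viewer.camera_info(n); print(n,np.round(c['K'],1).tolist(),np.round(c['view'],4).tolist())
print(np.round(viewer.camera_info('wrist')['T_tool_cam'],4).tolist(),np.round(viewer.camera_info('wrist')['K'],1).tolist(), arm.grip_point_offset)
E
```

```text
pics
0.0 [0.25563029 0.56971943 0.19848328] [ 2.09320116e-01  9.77846692e-01 -9.50260905e-04 -1.82698990e-04] 0.08501619559392617
scene [[489.1, 0.0, 321.5], [0.0, 489.1, 230.8], [0.0, 0.0, 1.0]] [[-0.6662, -0.7457, -0.0111, 0.4245], [-0.3897, 0.3608, -0.8473, 0.3532], [0.6358, -0.5602, -0.531, 0.8809], [0.0, 0.0, 0.0, 1.0]]
side [[502.1, 0.0, 309.7], [0.0, 502.1, 237.8], [0.0, 0.0, 1.0]] [[0.9654, -0.2601, 0.0193, -0.5516], [-0.086, -0.3876, -0.9178, 0.1776], [0.2462, 0.8844, -0.3966, 1.1072], [0.0, 0.0, 0.0, 1.0]]
[[0.0004, -0.9542, -0.2992, 0.0759], [1.0, 0.0001, 0.0008, 0.0003], [-0.0007, -0.2992, 0.9542, -0.1751], [0.0, 0.0, 0.0, 1.0]] [[362.4, 0.0, 323.0], [0.0, 362.4, 242.3], [0.0, 0.0, 1.0]] 0.0187
```

View pics/scene0.png

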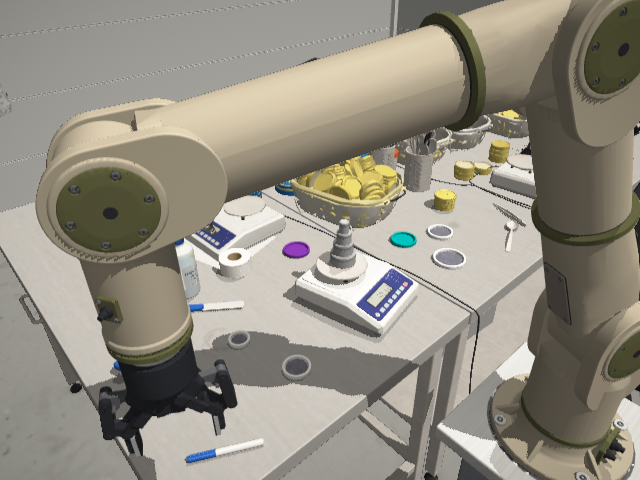

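View pics/side0.png

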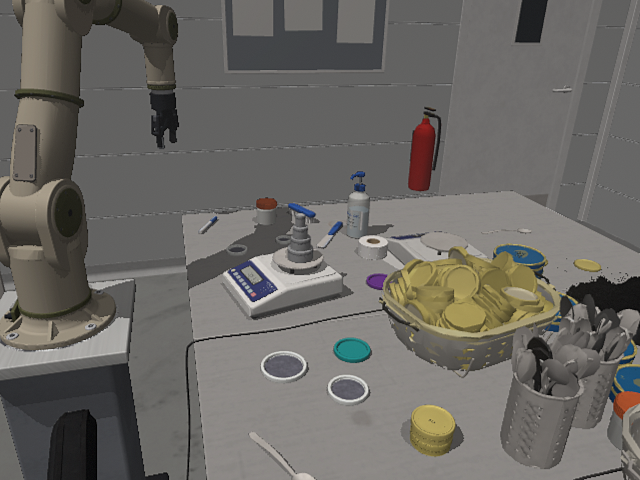

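The scene view shows the stack on the scale at (344,240). White dishes are at (238,339), (296,367), (440,231) and (449,258). The purple (296,250) and turquoise (403,240) dishes are decoys. The side view shows white dishes at (237,250), (283,239), (283,366) and (348,389), and the jar at (266,210).

```bash
cat > h.py <<'E'
import cv2, numpy as np
from scipy.spatial.transform import Rotation as R
from plant import state, viewer, arm
def cam(n,s=None):
    c=viewer.camera_info(n); K=np.array(c['K'])
    if n=='wrist':
        T=np.eye(4); T[:3,:3]=R.from_quat(s['orientation']).as_matrix(); T[:3,3]=s['position']
        M=T@np.array(c['T_tool_cam'])
    else: M=np.linalg.inv(np.array(c['view']))
    return K,M
def ray(KM,uv):
    K,M=KM; uv=np.atleast_2d(uv).astype(float)
    d=np.c_[uv,np.ones(len(uv))]@np.linalg.inv(K).T@M[:3,:3].T
    return M[:3,3],d
def plane(KM,uv,z):
    o,d=ray(KM,uv); return o+d*((z-o[2])/d[:,2])[:,None]
def tri(a,ua,b,ub):
    (o1,d1),(o2,d2)=ray(a,ua),ray(b,ub); d1=d1[0];d2=d2[0]
    t=np.linalg.lstsq(np.c_[d1,-d2],o2-o1,rcond=None)[0]
    p,q=o1+t[0]*d1,o2+t[1]*d2; return (p+q)/2,np.linalg.norm(p-q)
def circ(P):
    A=np.c_[2*P[:,:2],np.ones(len(P))]; s=np.linalg.lstsq(A,(P[:,:2]**2).sum(1),rcond=None)[0]
    return s[:2],2*np.sqrt(s[2]+s[0]**2+s[1]**2)
E
python3 - <<'E'
from h import *
S=cv2.imread('pics/scene0.png'); D=cv2.imread('pics/side0.png')
r=lambda I,x,y,w,h:cv2.resize(I[y:y+h,x:x+w],(400,300),interpolation=cv2.INTER_CUBIC)
cv2.imwrite('pics/c1.png',np.vstack([np.hstack([r(S,210,310,120,90),r(S,390,200,120,90)]),np.hstack([r(D,210,190,120,90),r(D,250,330,120,90)])]))
a,b=cam('scene'),cam('side')
print('stacktop',tri(a,[344,221],b,[300,214]))
for n,u,v in [('p',(238,339),(237,250)),('q',(296,367),(283,239)),('r',(440,231),(348,389)),('s',(449,258),(283,366))]:
    print(n,plane(a,u,.01).round(3),plane(b,v,.01).round(3))
print('jar',plane(b,[266,203],.075))
E
```

```text
stacktop (array([0.54596434, 0.01037181, 0.19761433]), np.float64(0.002214518144688951))
p [[0.565 0.307 0.01 ]] [[0.424 0.251 0.01 ]]
q [[0.419 0.264 0.01 ]] [[0.569 0.299 0.01 ]]
r [[ 0.537 -0.374  0.01 ]] [[ 0.539 -0.382  0.01 ]]
s [[ 0.438 -0.28   0.01 ]] [[ 0.44  -0.291  0.01 ]]
jar [[0.54534475 0.44693564 0.075     ]]
```

View pics/c1.png

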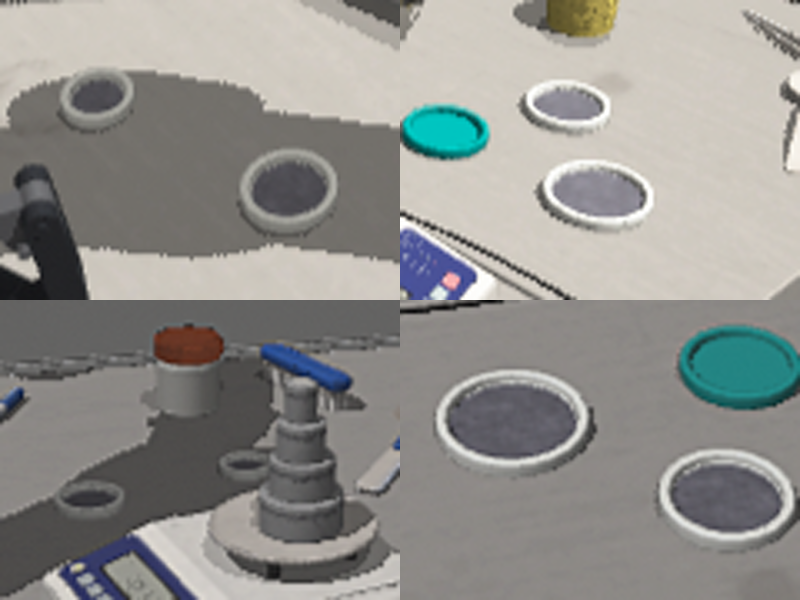

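Same things in the enlarged crop. On the left side, the scene dish at (296,367) is larger than the one at (238,339), so they are c and d. On the right, (449,258) is larger than (440,231), so they are a and b. All are white rings with grey floors, and the turquoise one is excluded. I'll raise and square the tool, then look with the wrist camera on the way.

```bash
python3 -m pendant '[{"wz":-6,"tz":-15,"fingers":1},{"wz":-6,"tz":-15},{"wz":-6,"tz":-15},{"wz":-6,"tz":-15},{"tz":-10}]' 50
python3 -m pendant '[{"tx":-15,"ty":-38},{"tx":-15,"ty":-38},{"tx":-15,"ty":-38},{"tx":-15,"ty":-38},{"tx":-15,"ty":-38}]'
python3 -m pendant '[{"tx":-15,"ty":-38},{"tx":-15,"ty":-38},{"tx":-15,"ty":-38},{},{}]'
python3 - <<'E'
from h import *
s=state(); print(s['position'],R.from_quat(s['orientation']).as_matrix().round(3).tolist(),s['q'])
cv2.imwrite('pics/w1.png',viewer.get_image('wrist')[:,:,::-1]); np.save('w1.npy',np.r_[s['position'],s['orientation']])
cv2.imwrite('pics/s1.png',viewer.get_image('scene')[:,:,::-1])
E
```

```text
[0.25565363 0.56974521 0.19856061] [[-0.912, 0.409, -0.001], [0.409, 0.912, -0.002], [-0.0, -0.002, -1.0]] [-1.21188255  0.38417891  0.0163793   1.37105547 -0.0062586   1.38823013
 -0.04649559]invalid input
invalid input
invalid input
```

View pics/w1.png

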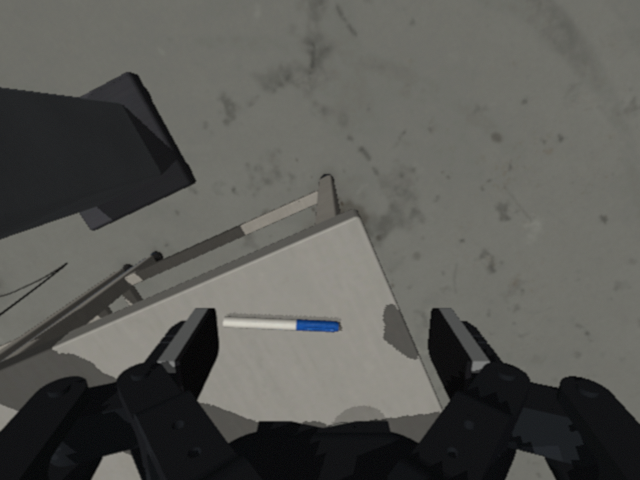

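The wrist view shows only the table corner and a marker pen: the rows were refused because they were incomplete. I'll give full rows.

```bash
python3 -m pendant '[{"fingers":1,"tx":0,"ty":0,"tz":-15,"wx":0,"wy":0,"wz":-6},{"fingers":1,"tx":0,"ty":0,"tz":-15,"wx":0,"wy":0,"wz":-6},{"fingers":1,"tx":0,"ty":0,"tz":-15,"wx":0,"wy":0,"wz":-6},{"fingers":1,"tx":0,"ty":0,"tz":-15,"wx":0,"wy":0,"wz":-6},{"fingers":1,"tx":0,"ty":0,"tz":-10,"wx":0,"wy":0,"wz":0}]' 50
python3 -m pendant '[{"fingers":1,"tx":-15,"ty":-38,"tz":0,"wx":0,"wy":0,"wz":0},{"fingers":1,"tx":-15,"ty":-38,"tz":0,"wx":0,"wy":0,"wz":0},{"fingers":1,"tx":-15,"ty":-38,"tz":0,"wx":0,"wy":0,"wz":0},{"fingers":1,"tx":-15,"ty":-38,"tz":0,"wx":0,"wy":0,"wz":0},{"fingers":1,"tx":-15,"ty":-38,"tz":0,"wx":0,"wy":0,"wz":0}]'
python3 -m pendant '[{"fingers":1,"tx":-15,"ty":-38,"tz":0,"wx":0,"wy":0,"wz":0},{"fingers":1,"tx":-15,"ty":-38,"tz":0,"wx":0,"wy":0,"wz":0},{"fingers":1,"tx":-15,"ty":-38,"tz":0,"wx":0,"wy":0,"wz":0},{"fingers":1,"tx":0,"ty":0,"tz":0,"wx":0,"wy":0,"wz":0},{"fingers":1,"tx":0,"ty":0,"tz":0,"wx":0,"wy":0,"wz":0}]'
python3 - <<'E'
from h import *
s=state(); print(s['position'],R.from_quat(s['orientation']).as_matrix().round(3).tolist(),s['q'])
cv2.imwrite('pics/w2.png',viewer.get_image('wrist')[:,:,::-1]); np.save('w2.npy',np.r_[s['position'],s['orientation']])
cv2.imwrite('pics/s2.png',viewer.get_image('scene')[:,:,::-1])
E
```

```text
t: 0.62
position: [0.256, 0.5704, 0.2709]
orientation: [-0.001, 1.0, 0.001, 0.0]
ft_force: [-0.6, 1.2, 0.1]
width: 0.0856
finger_force: 0.0
t: 1.03
position: [0.3306, 0.378, 0.2692]
orientation: [0.003, 1.0, -0.0, -0.0]
ft_force: [1.2, 0.8, 0.3]
width: 0.0854
finger_force: 0.0
t: 1.45
position: [0.3761, 0.2634, 0.2698]
orientation: [0.006, 1.0, 0.0, 0.0]
ft_force: [-0.1, 0.5, -0.2]
width: 0.0855
finger_force: 0.0
[0.37614643 0.26343395 0.26983182] [[-1.0, 0.012, 0.0], [0.012, 1.0, 0.001], [-0.0, 0.001, -1.0]] [-8.28804694e-01 -8.33453341e-03  1.48041733e-01  1.67979788e+00
  9.13808361e-04  1.46933030e+00  8.77937472e-01]
```

View pics/w2.png

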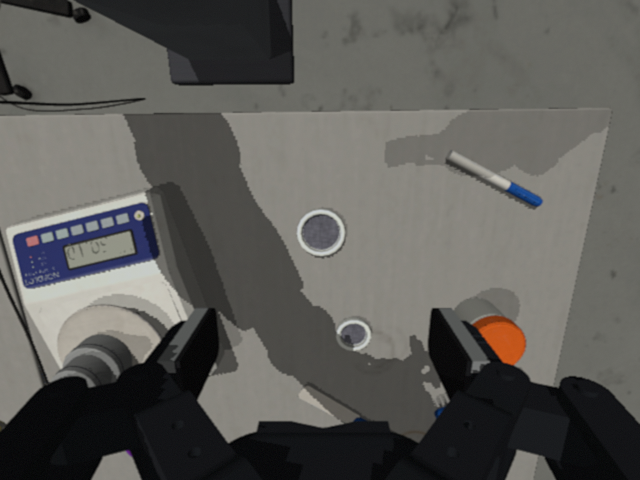

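Wrist view: dish c at (321,232), about 48 px across; dish d at (353,334), about 36 px; jar at (500,343); stack at lower left. I'll refine both dishes using the blue-minus-red difference, which separates them from the warm-toned table.

```bash
cat >> h.py <<'E'
def floorfit(I,KM,uv,r,thr,z=.004):
    """dish by its bluish floor (b-r ratio) in a window round uv"""
    f=I.astype(float); m=((f[:,:,0]-f[:,:,2])/(f.sum(2)+1)>thr).astype(np.uint8)
    w=np.zeros_like(m); cv2.circle(w,tuple(uv),r,1,-1); m=cv2.morphologyEx(m*w,cv2.MORPH_OPEN,np.ones((3,3),np.uint8))
    c=max(cv2.findContours(m,0,1)[0],key=cv2.contourArea); h=cv2.convexHull(c)[:,0,:]
    P=plane(KM,h,z); return circ(P),len(c),cv2.minEnclosingCircle(h)
E
python3 - <<'E'
from h import *
I=cv2.imread('pics/w2.png'); p=np.load('w2.npy'); KM=cam('wrist',dict(position=p[:3],orientation=p[3:]))
for u in [(321,232),(338,232),(342,232),(360,232),(345,334),(353,321),(353,334),(380,334),(353,360)]: print(u,I[u[1],u[0]])
for t in [0.0,.01,.02]:
  for uv,r in [((321,232),40),((353,334),32)]:
    print(t,floorfit(I,KM,uv,r,t))
for u in [(321,232),(353,334)]: print(plane(KM,u,.01))
print('scale-side stack?')
E
```

```text
(321, 232) [97 91 91]
(338, 232) [104 100 100]
(342, 232) [200 204 199]
(360, 232) [128 135 138]
(345, 334) [94 88 89]
(353, 321) [201 202 199]
(353, 334) [97 91 91]
(380, 334) [113 120 124]
(353, 360) [69 73 75]
0.0 ((array([0.42537204, 0.26145964]), np.float64(0.04629701688534293)), 103, ((322.0, 232.0), 19.646982192993164))
0.0 ((array([0.57261028, 0.30387554]), np.float64(0.03266532696576553)), 62, ((353.34783935546875, 334.0), 12.032283782958984))
0.01 ((array([0.42492089, 0.26047972]), np.float64(0.04429299792457292)), 97, ((320.66107177734375, 232.06040954589844), 17.780956268310547))
0.01 ((array([0.57231219, 0.30356512]), np.float64(0.031536256252719594)), 60, ((353.0, 333.5), 11.543496131896973))
0.02 ((array([0.42565738, 0.24311953]), np.float64(0.0109784280137097)), 28, ((307.0, 232.6666717529297), 4.772702217102051))
0.02 ((array([0.57976228, 0.29598878]), np.float64(0.010342281021381497)), 22, ((347.5, 339.0), 4.031229019165039))
[[0.42341842 0.26102475 0.01      ]]
[[0.5688043  0.30283862 0.01      ]]
scale-side stack?
```

```bash
python3 -m pendant '[{"fingers":1,"tx":-24,"ty":-36,"tz":0,"wx":0,"wy":0,"wz":-0.7},{"fingers":1,"tx":-24,"ty":-36,"tz":0,"wx":0,"wy":0,"wz":0},{"fingers":1,"tx":-24,"ty":-36,"tz":0,"wx":0,"wy":0,"wz":0},{"fingers":1,"tx":-24,"ty":-36,"tz":0,"wx":0,"wy":0,"wz":0},{"fingers":1,"tx":-24,"ty":-36,"tz":0,"wx":0,"wy":0,"wz":0}]'
python3 -m pendant '[{"fingers":1,"tx":-24,"ty":-36,"tz":0,"wx":0,"wy":0,"wz":0},{"fingers":1,"tx":-24,"ty":-36,"tz":0,"wx":0,"wy":0,"wz":0},{"fingers":1,"tx":0,"ty":0,"tz":0,"wx":0,"wy":0,"wz":0},{"fingers":1,"tx":0,"ty":0,"tz":0,"wx":0,"wy":0,"wz":0},{"fingers":1,"tx":0,"ty":0,"tz":0,"wx":0,"wy":0,"wz":0}]'
python3 - <<'E'
from h import *
s=state(); print(s['position'],R.from_quat(s['orientation']).as_matrix().round(3).tolist())
cv2.imwrite('pics/w3.png',viewer.get_image('wrist')[:,:,::-1]); np.save('w3.npy',np.r_[s['position'],s['orientation']])
cv2.imwrite('pics/s3.png',viewer.get_image('scene')[:,:,::-1])
KM=cam('wrist',s)
print(plane(KM,[[323,242],[0,0],[639,0]],.197))
E
```

```text
t: 1.97
position: [0.4923, 0.0937, 0.2693]
orientation: [-0.006, 1.0, -0.0, -0.0]
ft_force: [0.4, 0.0, -0.3]
width: 0.0853
finger_force: 0.0
t: 2.38
position: [0.5385, 0.0264, 0.2687]
orientation: [-0.005, 1.0, 0.0, -0.001]
ft_force: [0.8, -0.2, 0.2]
width: 0.0853
finger_force: 0.0
[0.53853604 0.02643311 0.26874164] [[-1.0, -0.011, -0.001], [-0.011, 1.0, 0.0], [0.001, 0.0, -1.0]]
[[ 0.5398122   0.02668294  0.197     ]
 [ 0.3923115  -0.16552769  0.197     ]
 [ 0.38799168  0.21181403  0.197     ]]
```

View pics/w3.png

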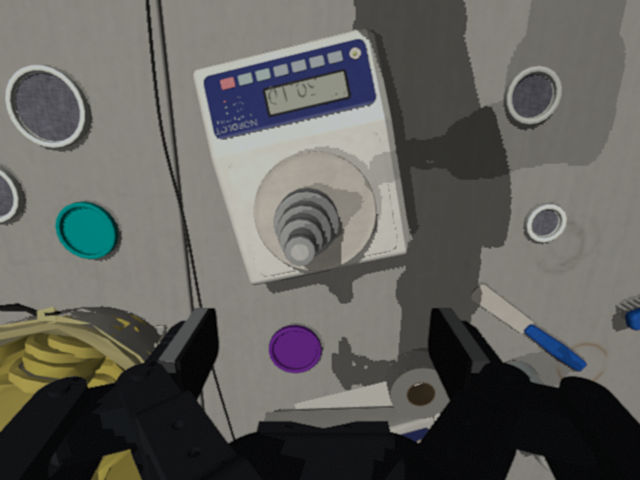

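The smallest weight's top is at (301,251), dish a is at (47,106), dish b at the left edge is cut off, and dish c (533,95) and dish d (546,223) are on the right. I'll compute the positions.

Run:
```python
from h import *
I=cv2.imread('pics/w3.png'); p=np.load('w3.npy'); KM=cam('wrist',dict(position=p[:3],orientation=p[3:]))
print('d',plane(KM,(301,251),.197))
for u,r in [((47,106),32),((533,95),21),((546,223),14)]: print(floorfit(I,KM,u,r,0.0)[:2], plane(KM,u,.01))
g=cv2.cvtColor(I,6)[200:300,250:360]; c=cv2.HoughCircles(cv2.resize(g,None,fx=3,fy=3,interpolation=2),cv2.HOUGH_GRADIENT,1.5,20,param1=80,param2=25,minRadius=35,maxRadius=75)
c=c[0][:5]/3+[250,200,0]; print(c); print(plane(KM,c[:,:2],.197))
```

```text
d [[0.5467609  0.01093505 0.197     ]]
((array([ 0.44204702, -0.28807755]), np.float64(0.06840360786845359)), 174) [[ 0.44160012 -0.28376037  0.01      ]]
((array([0.42356094, 0.26184935]), np.float64(0.04351814371428781)), 110) [[0.42405567 0.25958569 0.01      ]]
((array([0.57142261, 0.30539447]), np.float64(0.032358584163752514)), 72) [[0.57054143 0.30268761 0.01      ]]
[[300.75       241.25        21.41666603]
 [305.75       224.75        24.16666603]
 [307.25       249.75        23.61666679]
 [302.25       232.75        20.26666832]
 [299.25       250.25        15.3166666 ]]
[[0.53942138 0.0108084  0.197     ]
 [0.52723659 0.01441207 0.197     ]
 [0.54576495 0.01543173 0.197     ]
 [0.53310965 0.01191593 0.197     ]
 [0.54620515 0.00968134 0.197     ]]
```

```bash
python3 -m pendant '[{"fingers":1,"tx":-8,"ty":-16,"tz":0,"wx":0,"wy":0,"wz":0.6},{"fingers":1,"tx":0,"ty":0,"tz":20,"wx":0,"wy":0,"wz":0},{"fingers":1,"tx":0,"ty":0,"tz":25,"wx":0,"wy":0,"wz":0},{"fingers":1,"tx":0,"ty":0,"tz":25,"wx":0,"wy":0,"wz":0},{"fingers":1,"tx":0,"ty":0,"tz":21,"wx":0,"wy":0,"wz":0}]'
python3 -m pendant '[{"fingers":1,"tx":0,"ty":0,"tz":0,"wx":0,"wy":0,"wz":0},{"fingers":0.5,"tx":0,"ty":0,"tz":0,"wx":0,"wy":0,"wz":0},{"fingers":0.5,"tx":0,"ty":0,"tz":0,"wx":0,"wy":0,"wz":0},{"fingers":0.5,"tx":0,"ty":0,"tz":0,"wx":0,"wy":0,"wz":0},{"fingers":0.5,"tx":0,"ty":0,"tz":0,"wx":0,"wy":0,"wz":0}]'
python3 - <<'E'
from h import *
s=state(); print(s['position'],R.from_quat(s['orientation']).as_matrix().round(3).tolist(),s['width'])
cv2.imwrite('pics/w4.png',viewer.get_image('wrist')[:,:,::-1])
d=cv2.resize(viewer.get_image('side')[160:280,220:380,::-1],(800,600),interpolation=2); cv2.imwrite('pics/d4.png',d)
E
```

```text
t: 2.9
position: [0.546, 0.0108, 0.1771]
orientation: [-0.001, 1.0, 0.0, -0.0]
ft_force: [-0.1, -0.1, -0.6]
width: 0.0855
finger_force: 0.0
t: 3.32
position: [0.5476, 0.0088, 0.1801]
orientation: [0.0, 1.0, 0.0, 0.001]
ft_force: [0.5, -0.1, 0.7]
width: 0.043
finger_force: 0.0
[0.54761052 0.00881315 0.18010217] [[-1.0, 0.001, 0.003], [0.001, 1.0, 0.001], [-0.003, 0.001, -1.0]] 0.04300122534284371
```

View pics/d4.png

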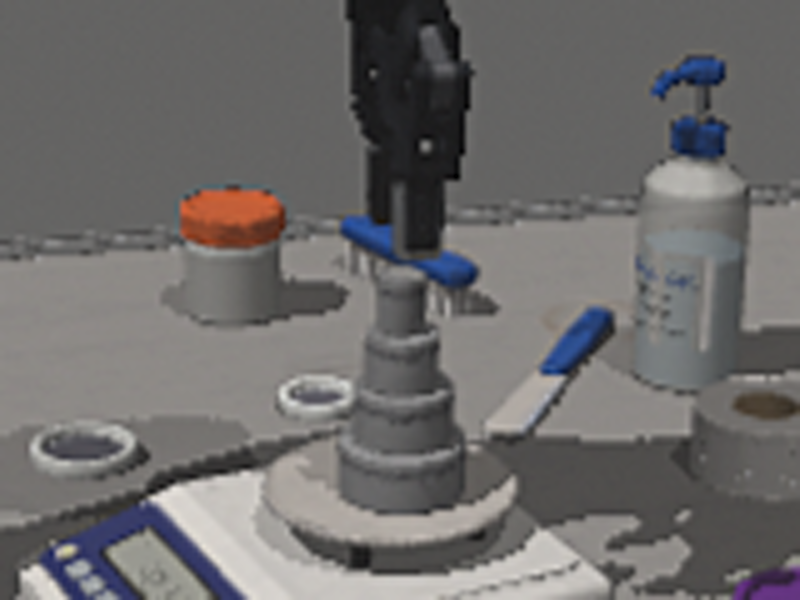

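The side crop shows the near fingertip ending at crop (417,255), still above the small weight's top at (400,275). I'll compute the tip height.

Run:
```python
from h import *
o,d=ray(cam('side'),(220+417/5,160+255/5)); 
for y in (-.01,-.015,-.02,-.03): print(y,o+d[0]*(y-o[1])/d[0][1])
o,d=ray(cam('side'),(220+400/5,160+275/5)); print(o+d[0]*(.0-o[1])/d[0][1])
for _ in range(3): s=state(); print(s['t'],s['position'],s['width'])
print([a for a in dir(arm) if a[0]!='_'])
```

```text
-0.01 [ 0.54944969 -0.01        0.21307726]
-0.015 [ 0.54813631 -0.015       0.214992  ]
-0.02 [ 0.54682294 -0.02        0.21690674]
-0.03 [ 0.54419619 -0.03        0.22073621]
[0.54409028 0.         0.20001098]
3.4167 [0.54730172 0.00862989 0.1795324 ] 0.04272855487006907
3.4167 [0.54730172 0.00862989 0.1795324 ] 0.04272855487006907
3.4167 [0.54730172 0.00862989 0.1795324 ] 0.04272855487006907
['IKError', 'grip_point_offset']
```

View pics/w4.png

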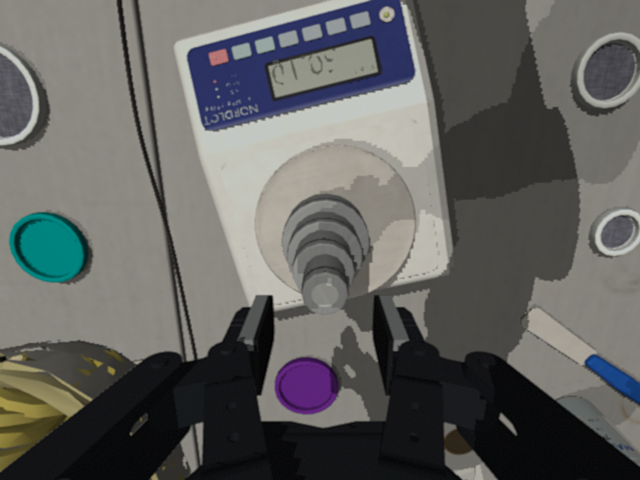

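In the wrist view, d's top is at (325,290). The pad tips are at (258,297) and (388,297), and their 43 mm gap spans 103 px. Both views put the tips about 37 mm behind the reported TCP. I'll go 32 mm lower; that is still 7 mm above weight b's top if the nominal tip were right. Then I'll close, and the width will show which disc is between the fingers.

```bash
python3 -m pendant '[{"fingers":0.6,"tx":2,"ty":1.5,"tz":0,"wx":0,"wy":0,"wz":0},{"fingers":0.6,"tx":0,"ty":0,"tz":8,"wx":0,"wy":0,"wz":0},{"fingers":0.6,"tx":0,"ty":0,"tz":12,"wx":0,"wy":0,"wz":0},{"fingers":0.6,"tx":0,"ty":0,"tz":12,"wx":0,"wy":0,"wz":0},{"fingers":0.6,"tx":0,"ty":0,"tz":0,"wx":0,"wy":0,"wz":0}]' 25
python3 -m pendant '[{"fingers":0.3,"tx":0,"ty":0,"tz":0,"wx":0,"wy":0,"wz":0},{"fingers":0.3,"tx":0,"ty":0,"tz":0,"wx":0,"wy":0,"wz":0},{"fingers":0.3,"tx":0,"ty":0,"tz":0,"wx":0,"wy":0,"wz":0},{"fingers":0.3,"tx":0,"ty":0,"tz":0,"wx":0,"wy":0,"wz":0},{"fingers":0.3,"tx":0,"ty":0,"tz":0,"wx":0,"wy":0,"wz":0}]'
python3 - <<'E'
from h import *
s=state(); print(s['position'],s['width'])
w=viewer.get_image('wrist')[200:400,200:450,::-1]
d=viewer.get_image('side')[180:280,240:365,::-1]
cv2.imwrite('pics/d5.png',np.hstack([cv2.resize(w,(400,320)),cv2.resize(d,(400,320),interpolation=2)]))
E
```

```text
t: 3.83
position: [0.543, 0.0101, 0.1437]
orientation: [0.0, 1.0, -0.0, -0.002]
ft_force: [-0.2, 0.7, -1.1]
width: 0.0514
finger_force: 0.0
t: 4.25
position: [0.5451, 0.01, 0.147]
orientation: [0.001, 1.0, 0.0, 0.0]
ft_force: [0.3, -0.1, -0.1]
width: 0.0258
finger_force: 0.0
[0.54505242 0.01002961 0.14700105] 0.025796995466446933
```

View pics/d5.png

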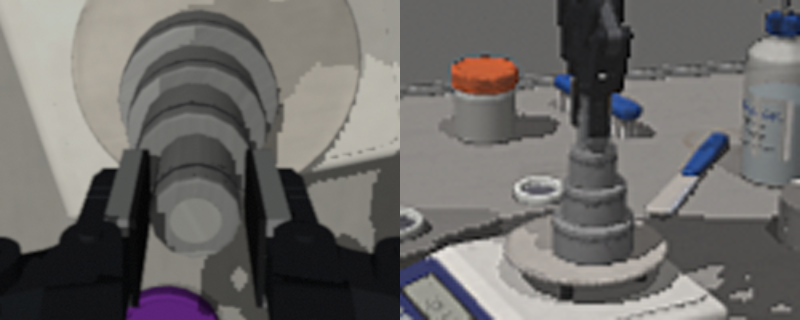

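The pads straddle d, with its top at crop (195,220), and at 25.8 mm nothing is touched. So the tips really are about 37 mm behind the TCP. I'll go 6 mm lower and grip.

```bash
python3 -m pendant '[{"fingers":0.4,"tx":-1.5,"ty":0,"tz":0,"wx":0,"wy":0,"wz":0},{"fingers":0.4,"tx":0,"ty":0,"tz":3,"wx":0,"wy":0,"wz":0},{"fingers":0.4,"tx":0,"ty":0,"tz":3,"wx":0,"wy":0,"wz":0},{"fingers":0.2,"tx":0,"ty":0,"tz":0,"wx":0,"wy":0,"wz":0},{"fingers":0,"tx":0,"ty":0,"tz":0,"wx":0,"wy":0,"wz":0}]' 40
python3 -m pendant '[{"fingers":0,"tx":0,"ty":0,"tz":0,"wx":0,"wy":0,"wz":0},{"fingers":0,"tx":0,"ty":0,"tz":0,"wx":0,"wy":0,"wz":0},{"fingers":0,"tx":0,"ty":0,"tz":-3,"wx":0,"wy":0,"wz":0},{"fingers":0,"tx":0,"ty":0,"tz":-10,"wx":0,"wy":0,"wz":0},{"fingers":0,"tx":0,"ty":0,"tz":-20,"wx":0,"wy":0,"wz":0}]'
python3 - <<'E'
from h import *
s=state(); print(s['position'],s['width'],s['q'])
w=viewer.get_image('wrist')[200:400,200:450,::-1]
d=viewer.get_image('side')[180:280,240:365,::-1]
cv2.imwrite('pics/d6.png',np.hstack([cv2.resize(w,(400,320)),cv2.resize(d,(400,320),interpolation=2)]))
E
```

```text
t: 4.77
position: [0.546, 0.0098, 0.1401]
orientation: [0.001, 1.0, -0.0, -0.0]
ft_force: [0.1, -0.4, -0.5]
width: 0.0216
finger_force: 39.1
t: 5.18
position: [0.5448, 0.01, 0.1724]
orientation: [0.001, 1.0, -0.0, -0.002]
ft_force: [0.9, 0.6, -0.9]
width: 0.0219
finger_force: 39.2
[0.54480836 0.01003139 0.17241208] 0.021917166745878642 [-0.45907782  0.23824839  0.45581473  1.64881947 -0.10784696  1.28366081
  1.58633017]
```

View pics/d6.png

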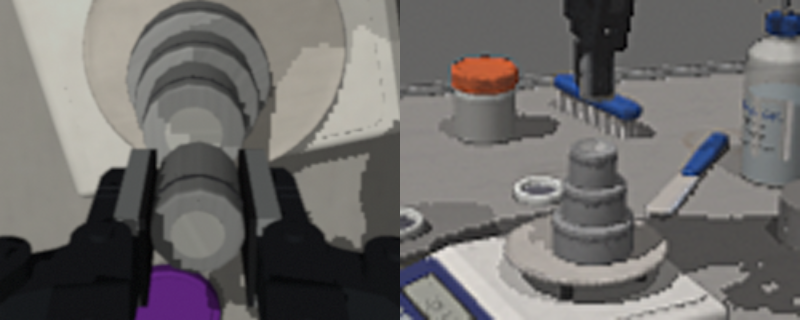

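Lifted: d is held between the pads at crop (200,235), and c, b and a remain stacked in the side view. I'll carry it over dish d.

```bash
python3 -m pendant '[{"fingers":0,"tx":0,"ty":20,"tz":0,"wx":0,"wy":0,"wz":0},{"fingers":0,"tx":-3,"ty":36,"tz":0,"wx":0,"wy":0,"wz":0},{"fingers":0,"tx":-3,"ty":37,"tz":0,"wx":0,"wy":0,"wz":0},{"fingers":0,"tx":-3,"ty":37,"tz":0,"wx":0,"wy":0,"wz":0},{"fingers":0,"tx":-3,"ty":37,"tz":5,"wx":0,"wy":0,"wz":0}]'
python3 -m pendant '[{"fingers":0,"tx":-3,"ty":37,"tz":15,"wx":0,"wy":0,"wz":0},{"fingers":0,"tx":-3,"ty":37,"tz":20,"wx":0,"wy":0,"wz":0},{"fingers":0,"tx":-3,"ty":32,"tz":30,"wx":0,"wy":0,"wz":0},{"fingers":0,"tx":-3,"ty":20,"tz":35,"wx":0,"wy":0,"wz":0},{"fingers":0,"tx":0,"ty":0,"tz":20,"wx":0,"wy":0,"wz":0}]'
python3 -m pendant '[{"fingers":0,"tx":0,"ty":0,"tz":0,"wx":0,"wy":0,"wz":0},{"fingers":0,"tx":0,"ty":0,"tz":0,"wx":0,"wy":0,"wz":0},{"fingers":0,"tx":0,"ty":0,"tz":0,"wx":0,"wy":0,"wz":0},{"fingers":0,"tx":0,"ty":0,"tz":0,"wx":0,"wy":0,"wz":0},{"fingers":0,"tx":0,"ty":0,"tz":0,"wx":0,"wy":0,"wz":0}]'
python3 - <<'E'
from h import *
s=state(); print(s['position'],R.from_quat(s['orientation']).as_matrix().round(3)[1],s['width'])
I=viewer.get_image('wrist')[:,:,::-1]; cv2.imwrite('pics/w7.png',I)
D=viewer.get_image('side')[:,:,::-1]
cv2.imwrite('pics/d7.png',np.hstack([cv2.resize(I[180:420,170:470],(400,320)),cv2.resize(D[180:280,200:325],(400,320),interpolation=2)]))
K,M=cam('wrist',s)
for q in [(.5705,.303,.004),(.5705,.303,.01)]:
  c=np.linalg.inv(M)@np.r_[q,1]; print((K@c[:3]/c[2])[:2])
E
```

```text
t: 5.7
position: [0.559, 0.1789, 0.1698]
orientation: [0.001, 1.0, 0.001, 0.001]
ft_force: [0.5, 0.3, 0.2]
width: 0.0214
finger_force: 39.2
t: 6.12
position: [0.5672, 0.3076, 0.0462]
orientation: [-0.003, 1.0, 0.001, -0.002]
ft_force: [-1.4, 0.1, -1.8]
width: 0.0217
finger_force: 39.3
t: 6.53
position: [0.572, 0.3005, 0.0528]
orientation: [0.001, 1.0, 0.001, 0.002]
ft_force: [-0.9, 0.1, -0.7]
width: 0.0214
finger_force: 39.3
[0.57200127 0.30047044 0.05278009] [0.003 1.    0.002] 0.02137375572604443
[326.41979932 248.07259974]
[326.53253353 251.07606214]
```

View pics/d7.png

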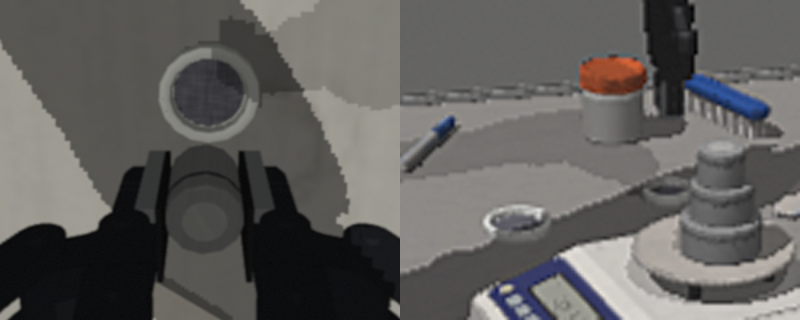

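The hover crop shows dish d at (209,92), which is full-image (327,249) against a predicted (326,250). The held d is centred in y and about 3 mm ahead in x. I'll shift slightly and go down.

```bash
python3 -m pendant '[{"fingers":0,"tx":2,"ty":1.5,"tz":10,"wx":0,"wy":0,"wz":0},{"fingers":0,"tx":0,"ty":0,"tz":20,"wx":0,"wy":0,"wz":0},{"fingers":0,"tx":0,"ty":0,"tz":20,"wx":0,"wy":0,"wz":0},{"fingers":0,"tx":0,"ty":0,"tz":12,"wx":0,"wy":0,"wz":0},{"fingers":0,"tx":0,"ty":0,"tz":5,"wx":0,"wy":0,"wz":0}]'
python3 -m pendant '[{"fingers":0,"tx":0,"ty":0,"tz":2,"wx":0,"wy":0,"wz":0},{"fingers":0,"tx":0,"ty":0,"tz":1,"wx":0,"wy":0,"wz":0},{"fingers":0,"tx":0,"ty":0,"tz":1,"wx":0,"wy":0,"wz":0},{"fingers":0,"tx":0,"ty":0,"tz":0,"wx":0,"wy":0,"wz":0},{"fingers":0,"tx":0,"ty":0,"tz":0,"wx":0,"wy":0,"wz":0}]'
python3 - <<'E'
from h import *
s=state(); print(s['position'],s['ft_force'])
I=viewer.get_image('wrist')[:,:,::-1]
D=viewer.get_image('side')[:,:,::-1]
S=viewer.get_image('scene')[:,:,::-1]
cv2.imwrite('pics/d8.png',np.hstack([cv2.resize(I[180:420,170:470],(400,320)),cv2.resize(S[280:380,180:305],(400,320),interpolation=2)]))
E
```

```text
t: 7.05
position: [0.5665, 0.3016, -0.0195]
orientation: [0.0, 1.0, -0.001, -0.002]
ft_force: [-0.9, 1.0, -1.0]
width: 0.0217
finger_force: 39.3
t: 7.47
position: [0.5689, 0.3027, -0.0198]
orientation: [0.001, 1.0, 0.0, 0.001]
ft_force: [-0.3, 0.1, -0.7]
width: 0.0216
finger_force: 39.3
[ 0.568907    0.30265537 -0.01984778] [-0.34426199  0.09498876 -0.67410629]
```

View pics/d8.png

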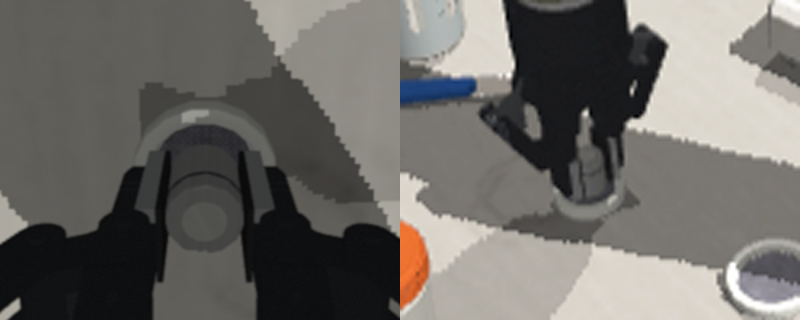

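d sits over the well and the ring is concentric around it, with no contact yet. I'll go down in millimetre steps until force shows.

```bash
python3 -m pendant '[{"fingers":0,"tx":0,"ty":0,"tz":1,"wx":0,"wy":0,"wz":0},{"fingers":0,"tx":0,"ty":0,"tz":1,"wx":0,"wy":0,"wz":0},{"fingers":0,"tx":0,"ty":0,"tz":1,"wx":0,"wy":0,"wz":0},{"fingers":0,"tx":0,"ty":0,"tz":0,"wx":0,"wy":0,"wz":0},{"fingers":0,"tx":0,"ty":0,"tz":0,"wx":0,"wy":0,"wz":0}]'
python3 -m pendant '[{"fingers":0,"tx":0,"ty":0,"tz":1,"wx":0,"wy":0,"wz":0},{"fingers":0,"tx":0,"ty":0,"tz":0.5,"wx":0,"wy":0,"wz":0},{"fingers":0,"tx":0,"ty":0,"tz":0.5,"wx":0,"wy":0,"wz":0},{"fingers":0,"tx":0,"ty":0,"tz":0,"wx":0,"wy":0,"wz":0},{"fingers":0,"tx":0,"ty":0,"tz":0,"wx":0,"wy":0,"wz":0}]'
```

```text
t: 8.03
position: [0.5688, 0.3026, -0.0219]
orientation: [0.001, 1.0, 0.0, 0.0]
ft_force: [-4.8, -2.8, 13.7]
width: 0.0218
finger_force: 47.0
t: 8.45
position: [0.569, 0.3028, -0.0223]
orientation: [0.001, 1.0, 0.001, 0.001]
ft_force: [-10.2, -5.3, 25.5]
width: 0.0217
finger_force: 53.9
```

Contact came at about -0.022, with a lateral push toward -x and -y. I'll back off 3 mm, shift that way and probe again to tell the floor from the rim.

```bash
python3 -m pendant '[{"fingers":0,"tx":0,"ty":0,"tz":-2,"wx":0,"wy":0,"wz":0},{"fingers":0,"tx":0,"ty":0,"tz":-2,"wx":0,"wy":0,"wz":0},{"fingers":0,"tx":2,"ty":-1,"tz":0,"wx":0,"wy":0,"wz":0},{"fingers":0,"tx":0,"ty":0,"tz":0,"wx":0,"wy":0,"wz":0},{"fingers":0,"tx":0,"ty":0,"tz":0,"wx":0,"wy":0,"wz":0}]'
python3 -m pendant '[{"fingers":0,"tx":0,"ty":0,"tz":1,"wx":0,"wy":0,"wz":0},{"fingers":0,"tx":0,"ty":0,"tz":1,"wx":0,"wy":0,"wz":0},{"fingers":0,"tx":0,"ty":0,"tz":0,"wx":0,"wy":0,"wz":0},{"fingers":0,"tx":0,"ty":0,"tz":0,"wx":0,"wy":0,"wz":0},{"fingers":0,"tx":0,"ty":0,"tz":0,"wx":0,"wy":0,"wz":0}]'
python3 - <<'E'
from h import *
s=state();print(s['position'],s['ft_force'],s['ft_torque'])
I=viewer.get_image('wrist')[:,:,::-1]
S=viewer.get_image('scene')[:,:,::-1]; cv2.imwrite('pics/s9.png',S);cv2.imwrite('pics/w9.png',I)
cv2.imwrite('pics/d9.png',np.hstack([cv2.resize(I[220:400,240:400],(400,450),interpolation=2),cv2.resize(S[310:360,220:265],(400,450),interpolation=2)]))
E
```

```text
t: 8.87
position: [0.5664, 0.3014, -0.0215]
orientation: [0.001, 1.0, 0.0, 0.0]
ft_force: [-1.2, -0.2, 4.8]
width: 0.0219
finger_force: 42.4
t: 9.28
position: [0.5666, 0.3015, -0.0218]
orientation: [0.001, 1.0, 0.0, 0.0]
ft_force: [-7.7, -3.0, 19.0]
width: 0.022
finger_force: 49.7
[ 0.56657536  0.30153366 -0.02178853] [-7.67213609 -2.99578191 19.01574296] [-0.94165957  1.70800998 -0.05761027]
```

View pics/d9.png

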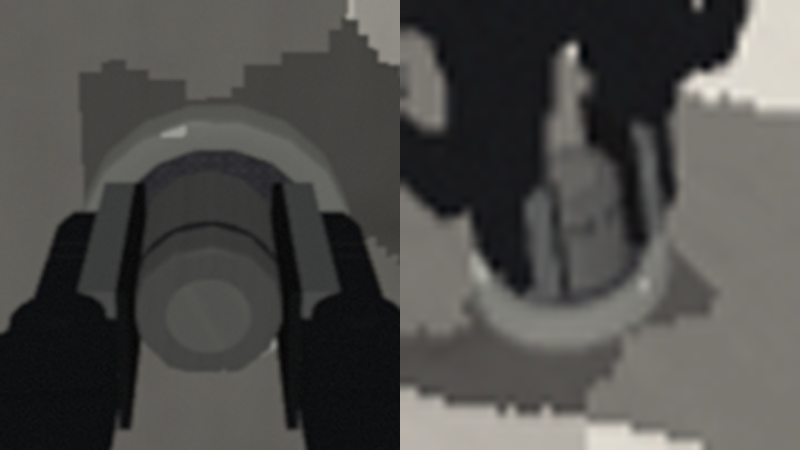

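d stands inside the well and the contact height is the same, so it's on the floor. I'll relieve the push, open slightly and back out straight up.

```bash
python3 -m pendant '[{"fingers":0,"tx":0,"ty":0,"tz":-1.5,"wx":0,"wy":0,"wz":0},{"fingers":0,"tx":0,"ty":0,"tz":0,"wx":0,"wy":0,"wz":0},{"fingers":0.28,"tx":0,"ty":0,"tz":0,"wx":0,"wy":0,"wz":0},{"fingers":0.33,"tx":0,"ty":0,"tz":0,"wx":0,"wy":0,"wz":0},{"fingers":0.33,"tx":0,"ty":0,"tz":0,"wx":0,"wy":0,"wz":0}]'
python3 -m pendant '[{"fingers":0.33,"tx":0,"ty":0,"tz":-3,"wx":0,"wy":0,"wz":0},{"fingers":0.35,"tx":0,"ty":0,"tz":-10,"wx":0,"wy":0,"wz":0},{"fingers":0.35,"tx":0,"ty":0,"tz":-25,"wx":0,"wy":0,"wz":0},{"fingers":0.5,"tx":0,"ty":0,"tz":-35,"wx":0,"wy":0,"wz":0},{"fingers":0.6,"tx":0,"ty":0,"tz":-40,"wx":0,"wy":0,"wz":0}]'
python3 -m pendant '[{"fingers":1,"tx":0,"ty":0,"tz":-40,"wx":0,"wy":0,"wz":0},{"fingers":1,"tx":1,"ty":-30,"tz":-30,"wx":0,"wy":0,"wz":0},{"fingers":1,"tx":1,"ty":-38,"tz":-30,"wx":0,"wy":0,"wz":0},{"fingers":1,"tx":2,"ty":-38,"tz":0,"wx":0,"wy":0,"wz":0},{"fingers":1,"tx":2,"ty":-38,"tz":0,"wx":0,"wy":0,"wz":0}]'
python3 -m pendant '[{"fingers":1,"tx":3,"ty":-38,"tz":0,"wx":0,"wy":0,"wz":0},{"fingers":1,"tx":3,"ty":-38,"tz":0,"wx":0,"wy":0,"wz":0},{"fingers":1,"tx":3,"ty":-38,"tz":0,"wx":0,"wy":0,"wz":0},{"fingers":1,"tx":3,"ty":-33,"tz":0,"wx":0,"wy":0,"wz":0},{"fingers":1,"tx":0,"ty":0,"tz":0,"wx":0,"wy":0,"wz":0}]'
python3 -m pendant '[{"fingers":1,"tx":0,"ty":0,"tz":0,"wx":0,"wy":0,"wz":0},{"fingers":1,"tx":0,"ty":0,"tz":0,"wx":0,"wy":0,"wz":0},{"fingers":1,"tx":0,"ty":0,"tz":0,"wx":0,"wy":0,"wz":0},{"fingers":1,"tx":0,"ty":0,"tz":0,"wx":0,"wy":0,"wz":0},{"fingers":1,"tx":0,"ty":0,"tz":0,"wx":0,"wy":0,"wz":0}]'
cat >> h.py <<'E'
def bright_top(I,uv,r,k=1.0):
    """circle-ish bright top facet near uv: component containing uv above a local threshold"""
    g=cv2.cvtColor(I,6); v=np.median(g[uv[1]-3:uv[1]+4,uv[0]-3:uv[0]+4]).astype(float)
    lo=cv2.inRange(g,v-6*k,v+6*k); w=np.zeros_like(lo); cv2.circle(w,tuple(uv),r,255,-1)
    n,l,st,ce=cv2.connectedComponentsWithStats(lo&w); i=l[uv[1],uv[0]]
    return st[i],ce[i]
E
python3 - <<'E'
from h import *
s=state(); print(s['position'],R.from_quat(s['orientation']).as_matrix().round(3)[1])
I=viewer.get_image('wrist')[:,:,::-1]; cv2.imwrite('pics/w10.png',I); np.save('w10.npy',np.r_[s['position'],s['orientation']])
S=viewer.get_image('scene')[:,:,::-1]; cv2.imwrite('pics/s10.png',S); cv2.imwrite('pics/e10.png',viewer.get_image('side')[:,:,::-1])
K,M=cam('wrist',s)
for q in [(.546,.010,.169),(.569,.303,.032),(.569,.303,.01),(.538,-.38,.01),(.4415,-.286,.01)]:
  c=np.linalg.inv(M)@np.r_[q,1]; print(q,(K@c[:3]/c[2])[:2].round(),c[2].round(3))
E
```

```text
t: 9.8
position: [0.5666, 0.3022, -0.0219]
orientation: [0.0, 1.0, 0.0, 0.0]
ft_force: [-1.4, 1.4, 5.7]
width: 0.0279
finger_force: 2.8
t: 10.22
position: [0.5649, 0.3003, 0.0903]
orientation: [0.001, 1.0, -0.001, -0.002]
ft_force: [1.3, 0.2, -0.0]
width: 0.0511
finger_force: 0.0
t: 10.63
position: [0.5612, 0.1622, 0.1888]
orientation: [0.0, 1.0, 0.001, 0.002]
ft_force: [0.9, -0.6, -0.3]
width: 0.0853
finger_force: 0.0
t: 11.05
position: [0.5474, 0.0065, 0.1872]
orientation: [0.006, 1.0, -0.002, 0.0]
ft_force: [0.7, -1.3, 0.5]
width: 0.0853
finger_force: 0.0
t: 11.47
position: [0.5482, 0.0176, 0.1859]
orientation: [-0.001, 1.0, 0.0, -0.0]
ft_force: [-0.5, -0.1, 0.9]
width: 0.0852
finger_force: 0.0
[0.548204   0.01761383 0.18588906] [-0.001  1.     0.   ]
(0.546, 0.01, 0.169) [309. 265.] 0.205
(0.569, 0.303, 0.032) [624. 236.] 0.343
(0.569, 0.303, 0.01) [606. 230.] 0.364
(0.538, -0.38, 0.01) [-84. 198.] 0.354
(0.4415, -0.286, 0.01) [-16.  92.] 0.325
```

Now I'll locate c's top and check d numerically.

```bash
cat >> h.py <<'E'
def topcirc(I,KM,xy,z,dia,win=25):
    """weight's top disc: strongest Hough circle of the expected radius near the expected place; world xy"""
    K,M=KM; c=np.linalg.inv(M)@np.r_[xy,z,1]; u=(K@c[:3]/c[2])[:2]; r=K[0,0]*dia/2/c[2]
    x0,y0=(u-r-win).astype(int).clip(0); x1,y1=(u+r+win).astype(int)
    g=cv2.resize(cv2.cvtColor(I,6)[y0:y1,x0:x1],None,fx=3,fy=3,interpolation=2)
    H=cv2.HoughCircles(g,cv2.HOUGH_GRADIENT,1.5,9,param1=60,param2=15,minRadius=int(3*r*.75),maxRadius=int(3*r*1.1))[0][:6]/3+[x0,y0,0]
    return u.round(),r.round(1),np.c_[H.round(1),plane(KM,H[:,:2],z)[:,:2].round(4)]
E
python3 - <<'E'
from h import *
I=cv2.imread('pics/w10.png'); p=np.load('w10.npy'); KM=cam('wrist',dict(position=p[:3],orientation=p[3:]))
print(topcirc(I,KM,(.546,.01),.169,.035))
S=cv2.imread('pics/s10.png'); print(topcirc(S,cam('scene'),(.567,.302),.032,.023,12))
print(topcirc(S,cam('scene'),(.569,.303),.01,.045,12))
g=cv2.cvtColor(I,6)[232:304:4,309-44:309+48:4]; print(g)
E
```

```text
(array([309., 265.]), np.float64(30.9), array([[3.078e+02, 2.658e+02, 2.950e+01, 5.465e-01, 9.100e-03],
       [3.118e+02, 2.418e+02, 3.280e+01, 5.323e-01, 1.150e-02],
       [3.092e+02, 2.548e+02, 2.780e+01, 5.399e-01, 1.010e-02],
       [3.078e+02, 2.698e+02, 3.060e+01, 5.490e-01, 9.100e-03],
       [3.092e+02, 2.508e+02, 3.340e+01, 5.375e-01, 1.010e-02],
       [3.132e+02, 2.518e+02, 3.340e+01, 5.381e-01, 1.230e-02]]))
(array([239., 330.]), np.float64(5.3), array([[2.418e+02, 3.372e+02, 5.400e+00, 5.441e-01, 3.093e-01],
       [2.342e+02, 3.372e+02, 5.400e+00, 5.548e-01, 3.211e-01],
       [2.448e+02, 3.368e+02, 5.400e+00, 5.410e-01, 3.038e-01],
       [2.342e+02, 3.402e+02, 5.400e+00, 5.473e-01, 3.260e-01],
       [2.388e+02, 3.292e+02, 5.400e+00, 5.687e-01, 3.005e-01],
       [2.432e+02, 3.408e+02, 4.200e+00, 5.333e-01, 3.128e-01]]))
(array([239., 337.]), np.float64(10.3), array([[2.398e+02, 3.398e+02, 1.100e+01, 5.610e-01, 3.057e-01],
       [2.362e+02, 3.408e+02, 8.800e+00, 5.636e-01, 3.130e-01],
       [2.418e+02, 3.362e+02, 8.300e+00, 5.670e-01, 2.965e-01],
       [2.372e+02
[... 1223 characters left out ...]
 82  74  88  86  87]
 [183 162 157 160 132 133 132 145 158 157 157 156 156 156 154 129 123 124
   72  87  85  86  85]
 [181 181 170 155 153 130 131 131 149 163 162 163 163 160 125 127 123 114
   85  85  86  86  86]
 [182 182 180 179 143 129 131 130 130 128 136 137 132 125 126 127 120  85
   86  87  86  87  88]
 [181 180 180 180 181 174 118 130 129 128 128 126 129 125 125 122  91  88
   87  90  89  90  92]
 [180 181 180 181 180 179 179 170 118 125 129 126 128 122  98  90  90  90
   91  91  92  82  69]
 [181 181 180 181 180 175 149 174 153 181 100 100 111  84  81  85  79  75
   72  69  69  69  69]
 [181 162 177 135 181 175 164 151 135 111  87  72  68  69  68  68  70  69
   69  70  70  70  71]]
```

```bash
python3 -m pendant '[{"fingers":0.85,"tx":2,"ty":-8,"tz":0,"wx":0,"wy":0,"wz":0},{"fingers":0.75,"tx":0,"ty":0,"tz":10,"wx":0,"wy":0,"wz":0},{"fingers":0.75,"tx":0,"ty":0,"tz":20,"wx":0,"wy":0,"wz":0},{"fingers":0.75,"tx":0,"ty":0,"tz":20,"wx":0,"wy":0,"wz":0},{"fingers":0.75,"tx":0,"ty":0,"tz":14,"wx":0,"wy":0,"wz":0}]' 45
python3 -m pendant '[{"fingers":0.75,"tx":0,"ty":0,"tz":5,"wx":0,"wy":0,"wz":0},{"fingers":0.75,"tx":0,"ty":0,"tz":0,"wx":0,"wy":0,"wz":0},{"fingers":0.75,"tx":0,"ty":0,"tz":0,"wx":0,"wy":0,"wz":0},{"fingers":0.75,"tx":0,"ty":0,"tz":0,"wx":0,"wy":0,"wz":0},{"fingers":0.6,"tx":0,"ty":0,"tz":0,"wx":0,"wy":0,"wz":0}]'
```

```text
t: 12.03
position: [0.5452, 0.0077, 0.1197]
orientation: [0.001, 1.0, -0.0, -0.001]
ft_force: [-0.9, 0.2, 0.0]
width: 0.0641
finger_force: 0.0
t: 12.45
position: [0.5469, 0.0082, 0.1181]
orientation: [0.001, 1.0, 0.0, 0.001]
ft_force: [0.7, -0.8, -0.1]
width: 0.0534
finger_force: 0.0
```

```bash
python3 -m pendant '[{"fingers":0.5,"tx":0,"ty":1,"tz":1,"wx":0,"wy":0,"wz":0},{"fingers":0.45,"tx":0,"ty":0,"tz":0,"wx":0,"wy":0,"wz":0},{"fingers":0.35,"tx":0,"ty":0,"tz":0,"wx":0,"wy":0,"wz":0},{"fingers":0.1,"tx":0,"ty":0,"tz":0,"wx":0,"wy":0,"wz":0},{"fingers":0.1,"tx":0,"ty":0,"tz":0,"wx":0,"wy":0,"wz":0}]'
python3 -m pendant '[{"fingers":0.1,"tx":0,"ty":0,"tz":-2,"wx":0,"wy":0,"wz":0},{"fingers":0.1,"tx":0,"ty":0,"tz":-4,"wx":0,"wy":0,"wz":0},{"fingers":0.1,"tx":0,"ty":0,"tz":-10,"wx":0,"wy":0,"wz":0},{"fingers":0.1,"tx":0,"ty":0,"tz":-12,"wx":0,"wy":0,"wz":0},{"fingers":0.1,"tx":0,"ty":0,"tz":-10,"wx":0,"wy":0,"wz":0}]'
python3 -m pendant '[{"fingers":0.1,"tx":0,"ty":0,"tz":0,"wx":0,"wy":0,"wz":0},{"fingers":0.1,"tx":0,"ty":0,"tz":0,"wx":0,"wy":0,"wz":0},{"fingers":0.1,"tx":0,"ty":0,"tz":0,"wx":0,"wy":0,"wz":0},{"fingers":0.1,"tx":0,"ty":0,"tz":0,"wx":0,"wy":0,"wz":0},{"fingers":0.1,"tx":0,"ty":0,"tz":0,"wx":0,"wy":0,"wz":0}]'
python3 - <<'E'
from h import *
s=state(); print(s['position'],s['ft_force'])
I=viewer.get_image('wrist')[:,:,::-1]; cv2.imwrite('pics/w11.png',I); KM=cam('wrist',s)
x,y,z=s['position']
print('held c',topcirc(I,KM,(x,y),z+.052,.035,10))
print('b',topcirc(I,KM,(.5465,.0095),.141,.048,10))
E
```

```text
t: 12.87
position: [0.5466, 0.0093, 0.1166]
orientation: [0.001, 1.0, 0.0, 0.0]
ft_force: [-0.2, -0.2, 5.1]
width: 0.0333
finger_force: 45.0
t: 13.28
position: [0.5462, 0.0092, 0.1551]
orientation: [0.001, 1.0, -0.0, -0.0]
ft_force: [0.0, 0.0, -1.7]
width: 0.0333
finger_force: 44.9
t: 13.7
position: [0.5457, 0.0093, 0.1534]
orientation: [0.001, 1.0, -0.0, -0.001]
ft_force: [-0.1, -0.7, -1.9]
width: 0.0334
finger_force: 44.9
[0.54573815 0.00925684 0.15337806] [-0.1242514  -0.7423343  -1.89147915]
held c (array([323., 334.]), np.float64(45.2), array([[3.238e+02, 3.328e+02, 4.440e+01, 5.452e-01, 9.700e-03],
       [3.208e+02, 3.328e+02, 4.170e+01, 5.452e-01, 8.500e-03],
       [3.232e+02, 3.372e+02, 4.660e+01, 5.472e-01, 9.500e-03],
       [3.232e+02, 3.442e+02, 4.660e+01, 5.503e-01, 9.500e-03],
       [3.278e+02, 3.372e+02, 3.890e+01, 5.472e-01, 1.120e-02],
       [3.248e+02, 3.252e+02, 4.940e+01, 5.419e-01, 1.000e-02]]))
b (array([323., 273.]), np.float64(43.1), array([[3.238e+02, 2.632e+02, 3.880e+01, 5.408e-01, 9.800e-03],
       [3.238e+02, 2.792e+02, 4.260e+01, 5.504e-01, 9.800e-03],
       [3.238e+02, 2.822e+02, 4.540e+01, 5.522e-01, 9.800e-03],
       [3.232e+02, 3.122e+02, 4.080e+01, 5.710e-01, 9.500e-03],
       [3.232e+02, 2.742e+02, 4.210e+01, 5.474e-01, 9.600e-03],
       [3.238e+02, 2.662e+02, 4.150e+01, 5.426e-01, 9.800e-03]]))
```

c is held: 33.4 mm opening and 1.9 N of weight. I'll carry it over dish c.

```bash
python3 -m pendant '[{"fingers":0.1,"tx":8,"ty":16,"tz":0,"wx":0,"wy":0,"wz":0},{"fingers":0.1,"tx":15,"ty":31,"tz":0,"wx":0,"wy":0,"wz":0},{"fingers":0.1,"tx":17,"ty":35,"tz":0,"wx":0,"wy":0,"wz":0},{"fingers":0.1,"tx":17,"ty":35,"tz":0,"wx":0,"wy":0,"wz":0},{"fingers":0.1,"tx":17,"ty":35,"tz":5,"wx":0,"wy":0,"wz":0}]'
python3 -m pendant '[{"fingers":0.1,"tx":17,"ty":35,"tz":15,"wx":0,"wy":0,"wz":0},{"fingers":0.1,"tx":16,"ty":34,"tz":20,"wx":0,"wy":0,"wz":0},{"fingers":0.1,"tx":10,"ty":20,"tz":25,"wx":0,"wy":0,"wz":0},{"fingers":0.1,"tx":5,"ty":11,"tz":25,"wx":0,"wy":0,"wz":0},{"fingers":0.1,"tx":0,"ty":0,"tz":25,"wx":0,"wy":0,"wz":0}]'
python3 -m pendant '[{"fingers":0.1,"tx":0,"ty":0,"tz":0,"wx":0,"wy":0,"wz":0},{"fingers":0.1,"tx":0,"ty":0,"tz":0,"wx":0,"wy":0,"wz":0},{"fingers":0.1,"tx":0,"ty":0,"tz":0,"wx":0,"wy":0,"wz":0},{"fingers":0.1,"tx":0,"ty":0,"tz":0,"wx":0,"wy":0,"wz":0},{"fingers":0.1,"tx":0,"ty":0,"tz":0,"wx":0,"wy":0,"wz":0}]'
python3 - <<'E'
from h import *
s=state(); print(s['position'],R.from_quat(s['orientation']).as_matrix().round(3)[1])
I=viewer.get_image('wrist')[:,:,::-1]; cv2.imwrite('pics/w12.png',I); KM=cam('wrist',s); K,M=KM
c=np.linalg.inv(M)@np.r_[.424,.261,.004,1]; u=(K@c[:3]/c[2])[:2].round().astype(int); print(u)
print(floorfit(I,KM,tuple(int(v) for v in u),45,0.0))
E
```

```text
t: 14.17
position: [0.4719, 0.1627, 0.1497]
orientation: [0.001, 1.0, 0.0, 0.001]
ft_force: [1.1, 1.0, -2.1]
width: 0.0334
finger_force: 45.1
t: 14.58
position: [0.4226, 0.2645, 0.0383]
orientation: [-0.002, 1.0, 0.001, -0.0]
ft_force: [0.0, -0.3, -2.4]
width: 0.0331
finger_force: 45.1
t: 15.0
position: [0.4262, 0.2608, 0.0411]
orientation: [0.001, 1.0, 0.001, 0.001]
ft_force: [0.1, -0.1, -1.6]
width: 0.0331
finger_force: 45.3
[0.42621235 0.26078298 0.04114869] [0.002 1.    0.002]
[323 253]
((array([0.4251802 , 0.26031692]), np.float64(0.046127404357803055)), 205, ((321.35113525390625, 254.74163818359375), 37.5773811340332))
```

```bash
python3 -m pendant '[{"fingers":0.1,"tx":1.5,"ty":0,"tz":10,"wx":0,"wy":0,"wz":0},{"fingers":0.1,"tx":0,"ty":0,"tz":18,"wx":0,"wy":0,"wz":0},{"fingers":0.1,"tx":0,"ty":0,"tz":16,"wx":0,"wy":0,"wz":0},{"fingers":0.1,"tx":0,"ty":0,"tz":8,"wx":0,"wy":0,"wz":0},{"fingers":0.1,"tx":0,"ty":0,"tz":4,"wx":0,"wy":0,"wz":0}]'
python3 -m pendant '[{"fingers":0.1,"tx":0,"ty":0,"tz":1,"wx":0,"wy":0,"wz":0},{"fingers":0.1,"tx":0,"ty":0,"tz":1,"wx":0,"wy":0,"wz":0},{"fingers":0.1,"tx":0,"ty":0,"tz":1,"wx":0,"wy":0,"wz":0},{"fingers":0.1,"tx":0,"ty":0,"tz":0,"wx":0,"wy":0,"wz":0},{"fingers":0.1,"tx":0,"ty":0,"tz":0,"wx":0,"wy":0,"wz":0}]'
```

```text
t: 15.47
position: [0.4224, 0.26, -0.018]
orientation: [0.001, 1.0, -0.001, -0.001]
ft_force: [1.0, -0.5, -1.6]
width: 0.0334
finger_force: 45.3
t: 15.88
position: [0.4237, 0.2609, -0.019]
orientation: [0.001, 1.0, 0.0, 0.0]
ft_force: [-0.5, -0.1, -0.9]
width: 0.0335
finger_force: 45.3
```

```bash
python3 -m pendant '[{"fingers":0.1,"tx":0,"ty":0,"tz":1,"wx":0,"wy":0,"wz":0},{"fingers":0.1,"tx":0,"ty":0,"tz":0.5,"wx":0,"wy":0,"wz":0},{"fingers":0.1,"tx":0,"ty":0,"tz":0,"wx":0,"wy":0,"wz":0},{"fingers":0.1,"tx":0,"ty":0,"tz":0,"wx":0,"wy":0,"wz":0},{"fingers":0.1,"tx":0,"ty":0,"tz":0,"wx":0,"wy":0,"wz":0}]'
```

```text
t: 16.3
position: [0.4237, 0.2609, -0.0202]
orientation: [0.001, 1.0, 0.0, 0.0]
ft_force: [-2.4, -1.8, 5.0]
width: 0.0334
finger_force: 46.4
```

Contact is exactly at the predicted height. Release and return to the stack.

```bash
python3 -m pendant '[{"fingers":0.1,"tx":0,"ty":0,"tz":-0.5,"wx":0,"wy":0,"wz":0},{"fingers":0.42,"tx":0,"ty":0,"tz":0,"wx":0,"wy":0,"wz":0},{"fingers":0.46,"tx":0,"ty":0,"tz":0,"wx":0,"wy":0,"wz":0},{"fingers":0.47,"tx":0,"ty":0,"tz":0,"wx":0,"wy":0,"wz":0},{"fingers":0.47,"tx":0,"ty":0,"tz":0,"wx":0,"wy":0,"wz":0}]'
python3 -m pendant '[{"fingers":0.47,"tx":0,"ty":0,"tz":-3,"wx":0,"wy":0,"wz":0},{"fingers":0.47,"tx":0,"ty":0,"tz":-10,"wx":0,"wy":0,"wz":0},{"fingers":0.5,"tx":0,"ty":0,"tz":-25,"wx":0,"wy":0,"wz":0},{"fingers":0.8,"tx":0,"ty":0,"tz":-40,"wx":0,"wy":0,"wz":0},{"fingers":1,"tx":0,"ty":0,"tz":-40,"wx":0,"wy":0,"wz":0}]'
python3 -m pendant '[{"fingers":1,"tx":-8,"ty":-16,"tz":-40,"wx":0,"wy":0,"wz":0},{"fingers":1,"tx":-15,"ty":-32,"tz":-30,"wx":0,"wy":0,"wz":0},{"fingers":1,"tx":-17,"ty":-35,"tz":-20,"wx":0,"wy":0,"wz":0},{"fingers":1,"tx":-17,"ty":-35,"tz":0,"wx":0,"wy":0,"wz":0},{"fingers":1,"tx":-17,"ty":-35,"tz":0,"wx":0,"wy":0,"wz":0}]'
python3 -m pendant '[{"fingers":1,"tx":-17,"ty":-35,"tz":0,"wx":0,"wy":0,"wz":0},{"fingers":1,"tx":-17,"ty":-35,"tz":0,"wx":0,"wy":0,"wz":0},{"fingers":1,"tx":-14,"ty":-28,"tz":0,"wx":0,"wy":0,"wz":0},{"fingers":1,"tx":0,"ty":0,"tz":0,"wx":0,"wy":0,"wz":0},{"fingers":1,"tx":0,"ty":0,"tz":0,"wx":0,"wy":0,"wz":0}]'
python3 -m pendant '[{"fingers":1,"tx":0,"ty":0,"tz":0,"wx":0,"wy":0,"wz":0},{"fingers":1,"tx":0,"ty":0,"tz":0,"wx":0,"wy":0,"wz":0},{"fingers":1,"tx":0,"ty":0,"tz":0,"wx":0,"wy":0,"wz":0},{"fingers":1,"tx":0,"ty":0,"tz":0,"wx":0,"wy":0,"wz":0},{"fingers":1,"tx":0,"ty":0,"tz":0,"wx":0,"wy":0,"wz":0}]'
python3 - <<'E'
from h import *
s=state(); print(s['position'],R.from_quat(s['orientation']).as_matrix().round(3)[1])
I=viewer.get_image('wrist')[:,:,::-1]; cv2.imwrite('pics/w13.png',I); KM=cam('wrist',s)
S=viewer.get_image('scene')[:,:,::-1]; cv2.imwrite('pics/s13.png',S); cv2.imwrite('pics/e13.png',viewer.get_image('side')[:,:,::-1])
print('b',topcirc(I,KM,(.5465,.0095),.141,.048,10))
print('c',topcirc(I,KM,(.425,.261),.032,.035,10))
print('d',topcirc(I,KM,(.5675,.302),.032,.023,8))
E
```

```text
t: 16.72
position: [0.4234, 0.2607, -0.0205]
orientation: [0.001, 1.0, 0.0, 0.0]
ft_force: [-0.2, 0.4, 0.8]
width: 0.0402
finger_force: 0.0
t: 17.13
position: [0.4225, 0.2598, 0.0988]
orientation: [0.001, 1.0, -0.001, -0.001]
ft_force: [0.9, 1.6, 0.7]
width: 0.0657
finger_force: 0.0
t: 17.55
position: [0.4959, 0.1121, 0.1845]
orientation: [0.0, 1.0, 0.001, 0.002]
ft_force: [0.5, 0.8, -0.3]
width: 0.0853
finger_force: 0.0
t: 17.97
position: [0.5427, 0.0126, 0.1823]
orientation: [0.003, 1.0, -0.0, 0.0]
ft_force: [0.1, 1.1, -1.0]
width: 0.0854
finger_force: 0.0
t: 18.38
position: [0.5421, 0.0161, 0.1816]
orientation: [-0.0, 1.0, 0.0, -0.0]
ft_force: [0.0, 0.5, 0.1]
width: 0.0851
finger_force: 0.0
[0.54214871 0.01612321 0.18163925] [-0.  1.  0.]
b (array([312., 261.]), np.float64(37.8), array([[3.132e+02, 2.612e+02, 3.720e+01, 5.466e-01, 1.020e-02],
       [3.128e+02, 2.662e+02, 3.720e+01, 5.500e-01, 9.800e-03],
       [3.128e+02, 2.698e+02, 4.050e+01, 5.524e-01, 9.800e-03],
       [3.138e+02, 2.538e+02, 3.430e+01, 5.416e-01, 1.050e-02],
       [3.158e+02, 2.632e+02, 3.380e+01, 5.479e-01
[... 235 characters left out ...]
1, 2.618e-01],
       [6.198e+02, 7.520e+01, 2.300e+01, 4.243e-01, 2.602e-01],
       [6.168e+02, 8.120e+01, 1.690e+01, 4.289e-01, 2.588e-01],
       [6.072e+02, 7.080e+01, 2.300e+01, 4.210e-01, 2.491e-01],
       [6.232e+02, 7.680e+01, 2.300e+01, 4.254e-01, 2.633e-01]]))
d (array([627., 242.]), np.float64(12.2), array([[6.228e+02, 2.428e+02, 1.190e+01, 5.686e-01, 2.985e-01],
       [6.272e+02, 2.448e+02, 1.190e+01, 5.705e-01, 3.032e-01],
       [6.172e+02, 2.312e+02, 1.030e+01, 5.573e-01, 2.906e-01],
       [6.272e+02, 2.418e+02, 1.310e+01, 5.676e-01, 3.025e-01],
       [6.222e+02, 2.308e+02, 1.190e+01, 5.569e-01, 2.951e-01],
       [6.232e+02, 2.392e+02, 9.200e+00, 5.651e-01, 2.981e-01]]))
```

c and d check out in place. Weight b is at (0.5466, 0.010); descend and grip it.

```bash
python3 -m pendant '[{"fingers":0.9,"tx":-4.5,"ty":-6,"tz":10,"wx":0,"wy":0,"wz":0},{"fingers":0.9,"tx":0,"ty":0,"tz":22,"wx":0,"wy":0,"wz":0},{"fingers":0.9,"tx":0,"ty":0,"tz":25,"wx":0,"wy":0,"wz":0},{"fingers":0.9,"tx":0,"ty":0,"tz":22,"wx":0,"wy":0,"wz":0},{"fingers":0.9,"tx":0,"ty":0,"tz":13,"wx":0,"wy":0,"wz":0}]' 60
python3 -m pendant '[{"fingers":0.9,"tx":0,"ty":0,"tz":0,"wx":0,"wy":0,"wz":0},{"fingers":0.8,"tx":0,"ty":0,"tz":0,"wx":0,"wy":0,"wz":0},{"fingers":0.7,"tx":0,"ty":0,"tz":0,"wx":0,"wy":0,"wz":0},{"fingers":0.65,"tx":0,"ty":0,"tz":0,"wx":0,"wy":0,"wz":0},{"fingers":0.65,"tx":0,"ty":0,"tz":0,"wx":0,"wy":0,"wz":0}]'
```

```text
t: 18.95
position: [0.5454, 0.0085, 0.0862]
orientation: [0.001, 1.0, -0.0, -0.002]
ft_force: [-0.2, 1.2, -0.8]
width: 0.0771
finger_force: 0.0
t: 19.37
position: [0.5477, 0.0091, 0.0907]
orientation: [0.001, 1.0, 0.0, 0.001]
ft_force: [0.1, 0.4, 0.4]
width: 0.0556
finger_force: 0.0
```

```bash
python3 -m pendant '[{"fingers":0.6,"tx":1,"ty":0.5,"tz":1.5,"wx":0,"wy":0,"wz":0},{"fingers":0.5,"tx":0,"ty":0,"tz":0,"wx":0,"wy":0,"wz":0},{"fingers":0.2,"tx":0,"ty":0,"tz":0,"wx":0,"wy":0,"wz":0},{"fingers":0.2,"tx":0,"ty":0,"tz":0,"wx":0,"wy":0,"wz":0},{"fingers":0.2,"tx":0,"ty":0,"tz":0,"wx":0,"wy":0,"wz":0}]'
python3 -m pendant '[{"fingers":0.2,"tx":0,"ty":0,"tz":-2,"wx":0,"wy":0,"wz":0},{"fingers":0.2,"tx":0,"ty":0,"tz":-4,"wx":0,"wy":0,"wz":0},{"fingers":0.2,"tx":0,"ty":0,"tz":-12,"wx":0,"wy":0,"wz":0},{"fingers":0.2,"tx":0,"ty":0,"tz":-20,"wx":0,"wy":0,"wz":0},{"fingers":0.2,"tx":0,"ty":0,"tz":-22,"wx":0,"wy":0,"wz":0}]'
python3 -m pendant '[{"fingers":0.2,"tx":0,"ty":0,"tz":0,"wx":0,"wy":0,"wz":0},{"fingers":0.2,"tx":0,"ty":0,"tz":0,"wx":0,"wy":0,"wz":0},{"fingers":0.2,"tx":0,"ty":0,"tz":0,"wx":0,"wy":0,"wz":0},{"fingers":0.2,"tx":0,"ty":0,"tz":0,"wx":0,"wy":0,"wz":0},{"fingers":0.2,"tx":0,"ty":0,"tz":0,"wx":0,"wy":0,"wz":0}]'
```

```text
t: 19.78
position: [0.5464, 0.0097, 0.089]
orientation: [0.001, 1.0, 0.0, 0.001]
ft_force: [-0.5, -0.5, 5.2]
width: 0.046
finger_force: 61.4
t: 20.2
position: [0.5447, 0.0096, 0.1483]
orientation: [0.001, 1.0, -0.0, -0.001]
ft_force: [0.5, 0.3, -3.4]
width: 0.0463
finger_force: 62.1
t: 20.62
position: [0.545, 0.0097, 0.1468]
orientation: [0.001, 1.0, -0.0, -0.001]
ft_force: [0.4, -0.6, -4.8]
width: 0.046
finger_force: 62.1
```

b is held (4.8 N). I'll carry it to dish b, swinging toward the base to stay clear of the basket.

```bash
python3 -m pendant '[{"fingers":0.2,"tx":8,"ty":-18,"tz":0,"wx":0,"wy":0,"wz":0},{"fingers":0.2,"tx":14,"ty":-36,"tz":0,"wx":0,"wy":0,"wz":0},{"fingers":0.2,"tx":14,"ty":-36,"tz":0,"wx":0,"wy":0,"wz":0},{"fingers":0.2,"tx":14,"ty":-36,"tz":0,"wx":0,"wy":0,"wz":0},{"fingers":0.2,"tx":10,"ty":-36,"tz":0,"wx":0,"wy":0,"wz":0}]'
python3 -m pendant '[{"fingers":0.2,"tx":0,"ty":-38,"tz":0,"wx":0,"wy":0,"wz":0},{"fingers":0.2,"tx":0,"ty":-38,"tz":0,"wx":0,"wy":0,"wz":0},{"fingers":0.2,"tx":0,"ty":-38,"tz":0,"wx":0,"wy":0,"wz":0},{"fingers":0.2,"tx":-4,"ty":-38,"tz":0,"wx":0,"wy":0,"wz":0},{"fingers":0.2,"tx":-8,"ty":-34,"tz":0,"wx":0,"wy":0,"wz":0}]'
python3 -m pendant '[{"fingers":0.2,"tx":-15,"ty":-26,"tz":0,"wx":0,"wy":0,"wz":0},{"fingers":0.2,"tx":-15,"ty":-12,"tz":10,"wx":0,"wy":0,"wz":0},{"fingers":0.2,"tx":-10,"ty":-5,"tz":20,"wx":0,"wy":0,"wz":0},{"fingers":0.2,"tx":0,"ty":0,"tz":20,"wx":0,"wy":0,"wz":0},{"fingers":0.2,"tx":0,"ty":0,"tz":10,"wx":0,"wy":0,"wz":0}]'
python3 -m pendant '[{"fingers":0.2,"tx":0,"ty":0,"tz":0,"wx":0,"wy":0,"wz":0},{"fingers":0.2,"tx":0,"ty":0,"tz":0,"wx":0,"wy":0,"wz":0},{"fingers":0.2,"tx":0,"ty":0,"tz":0,"wx":0,"wy":0,"wz":0},{"fingers":0.2,"tx":0,"ty":0,"tz":0,"wx":0,"wy":0,"wz":0},{"fingers":0.2,"tx":0,"ty":0,"tz":0,"wx":0,"wy":0,"wz":0}]'
python3 - <<'E'
from h import *
s=state(); print(s['position'],R.from_quat(s['orientation']).as_matrix().round(3)[1])
I=viewer.get_image('wrist')[:,:,::-1]; cv2.imwrite('pics/w14.png',I); KM=cam('wrist',s); K,M=KM; np.save('w14.npy',np.r_[s['position'],s['orientation']])
for q,r in [((.538,-.378,.004),50),((.4415,-.286,.004),65)]:
    c=np.linalg.inv(M)@np.r_[q,1]; u=(K@c[:3]/c[2])[:2].round().astype(int); print(u)
    print(floorfit(I,KM,tuple(int(v) for v in u),r,0.0))
x,y,z=s['position']; print('held',topcirc(I,KM,(x,y),z+.052,.048,10))
E
```

```text
t: 21.03
position: [0.4838, -0.1537, 0.1473]
orientation: [0.001, 1.0, 0.0, -0.001]
ft_force: [0.7, -0.7, -4.4]
width: 0.0458
finger_force: 62.2
t: 21.45
position: [0.4959, -0.3408, 0.1474]
orientation: [0.001, 1.0, 0.0, -0.001]
ft_force: [-0.4, 0.3, -2.9]
width: 0.046
finger_force: 62.3
t: 21.87
position: [0.5362, -0.3804, 0.0837]
orientation: [0.001, 1.0, 0.001, -0.002]
ft_force: [-1.0, 0.6, -5.1]
width: 0.0458
finger_force: 62.4
t: 22.28
position: [0.538, -0.3816, 0.0896]
orientation: [0.0, 1.0, -0.001, 0.001]
ft_force: [0.2, 0.2, -4.0]
width: 0.0458
finger_force: 62.4
[ 0.53795215 -0.38164354  0.08960774] [ 0.001  1.    -0.001]
[328 235]
((array([ 0.54143155, -0.37810335]), np.float64(0.05928676342976342)), 221, ((327.5, 238.5), 39.65485763549805))
[466  96]
((array([ 0.44260938, -0.2861954 ]), np.float64(0.07323477546971825)), 322, ((465.0, 95.0), 60.53934097290039))
held (array([323., 334.]), np.float64(62.0), array([[320.2   , 333.2   ,  56.7   ,   0.5374,  -0.3826],
       [323.8   , 342.8   ,  64.3   ,   0.5417,  -0.3812],
       [322.2   , 337.2   ,  61.    ,   0.5392,  -0.3818],
       [323.8   , 327.2   ,  63.8   ,   0.5348,  -0.3812],
       [323.2   , 349.8   ,  64.4   ,   0.5448,  -0.3814],
       [323.8   , 315.8   ,  55.    ,   0.5299,  -0.3812]]))
```

Dish b is at (0.540, -0.378) and dish a at (0.4425, -0.286), both with the right sizes. Lower b.

```bash
python3 -m pendant '[{"fingers":0.2,"tx":-2,"ty":3.5,"tz":15,"wx":0,"wy":0,"wz":0},{"fingers":0.2,"tx":0,"ty":0,"tz":25,"wx":0,"wy":0,"wz":0},{"fingers":0.2,"tx":0,"ty":0,"tz":25,"wx":0,"wy":0,"wz":0},{"fingers":0.2,"tx":0,"ty":0,"tz":20,"wx":0,"wy":0,"wz":0},{"fingers":0.2,"tx":0,"ty":0,"tz":12,"wx":0,"wy":0,"wz":0}]'
python3 -m pendant '[{"fingers":0.2,"tx":0,"ty":0,"tz":4,"wx":0,"wy":0,"wz":0},{"fingers":0.2,"tx":0,"ty":0,"tz":1,"wx":0,"wy":0,"wz":0},{"fingers":0.2,"tx":0,"ty":0,"tz":1,"wx":0,"wy":0,"wz":0},{"fingers":0.2,"tx":0,"ty":0,"tz":0,"wx":0,"wy":0,"wz":0},{"fingers":0.2,"tx":0,"ty":0,"tz":0,"wx":0,"wy":0,"wz":0}]'
```

```text
t: 22.75
position: [0.5386, -0.3768, -0.011]
orientation: [0.0, 1.0, 0.001, -0.001]
ft_force: [-0.9, -0.1, -4.4]
width: 0.046
finger_force: 62.5
t: 23.17
position: [0.5402, -0.3785, -0.0135]
orientation: [0.001, 1.0, -0.001, 0.001]
ft_force: [0.0, 0.3, -2.5]
width: 0.0462
finger_force: 62.5
```

```bash
python3 -m pendant '[{"fingers":0.2,"tx":0,"ty":0,"tz":2,"wx":0,"wy":0,"wz":0},{"fingers":0.2,"tx":0,"ty":0,"tz":1,"wx":0,"wy":0,"wz":0},{"fingers":0.2,"tx":0,"ty":0,"tz":1,"wx":0,"wy":0,"wz":0},{"fingers":0.2,"tx":0,"ty":0,"tz":0,"wx":0,"wy":0,"wz":0},{"fingers":0.2,"tx":0,"ty":0,"tz":0,"wx":0,"wy":0,"wz":0}]'
python3 -m pendant '[{"fingers":0.2,"tx":0,"ty":0,"tz":1,"wx":0,"wy":0,"wz":0},{"fingers":0.2,"tx":0,"ty":0,"tz":0.5,"wx":0,"wy":0,"wz":0},{"fingers":0.2,"tx":0,"ty":0,"tz":0,"wx":0,"wy":0,"wz":0},{"fingers":0.2,"tx":0,"ty":0,"tz":0,"wx":0,"wy":0,"wz":0},{"fingers":0.2,"tx":0,"ty":0,"tz":0,"wx":0,"wy":0,"wz":0}]'
```

```text
t: 23.58
position: [0.5393, -0.3777, -0.0191]
orientation: [0.001, 1.0, 0.0, -0.0]
ft_force: [0.4, -0.2, -3.6]
width: 0.0461
finger_force: 62.5
t: 24.0
position: [0.5395, -0.378, -0.0197]
orientation: [0.001, 1.0, -0.0, 0.0]
ft_force: [-3.6, 1.6, 5.9]
width: 0.0458
finger_force: 63.4
```

Contact at the predicted height. Release and return for weight a.

```bash
python3 -m pendant '[{"fingers":0.2,"tx":0,"ty":0,"tz":-1,"wx":0,"wy":0,"wz":0},{"fingers":0.58,"tx":0,"ty":0,"tz":0,"wx":0,"wy":0,"wz":0},{"fingers":0.61,"tx":0,"ty":0,"tz":0,"wx":0,"wy":0,"wz":0},{"fingers":0.62,"tx":0,"ty":0,"tz":0,"wx":0,"wy":0,"wz":0},{"fingers":0.62,"tx":0,"ty":0,"tz":0,"wx":0,"wy":0,"wz":0}]'
python3 -m pendant '[{"fingers":0.62,"tx":0,"ty":0,"tz":-3,"wx":0,"wy":0,"wz":0},{"fingers":0.62,"tx":0,"ty":0,"tz":-10,"wx":0,"wy":0,"wz":0},{"fingers":0.64,"tx":0,"ty":0,"tz":-25,"wx":0,"wy":0,"wz":0},{"fingers":0.8,"tx":0,"ty":0,"tz":-40,"wx":0,"wy":0,"wz":0},{"fingers":1,"tx":0,"ty":0,"tz":-40,"wx":0,"wy":0,"wz":0}]'
python3 -m pendant '[{"fingers":1,"tx":12,"ty":10,"tz":-36,"wx":0,"wy":0,"wz":0},{"fingers":1,"tx":15,"ty":24,"tz":-20,"wx":0,"wy":0,"wz":0},{"fingers":1,"tx":15,"ty":36,"tz":0,"wx":0,"wy":0,"wz":0},{"fingers":1,"tx":8,"ty":38,"tz":0,"wx":0,"wy":0,"wz":0},{"fingers":1,"tx":0,"ty":38,"tz":0,"wx":0,"wy":0,"wz":0}]'
python3 -m pendant '[{"fingers":1,"tx":0,"ty":38,"tz":0,"wx":0,"wy":0,"wz":0},{"fingers":1,"tx":-5,"ty":38,"tz":0,"wx":0,"wy":0,"wz":0},{"fingers":1,"tx":-12,"ty":38,"tz":0,"wx":0,"wy":0,"wz":0},{"fingers":1,"tx":-14,"ty":38,"tz":0,"wx":0,"wy":0,"wz":0},{"fingers":1,"tx":-12,"ty":38,"tz":0,"wx":0,"wy":0,"wz":0}]'
python3 -m pendant '[{"fingers":1,"tx":-10,"ty":34,"tz":0,"wx":0,"wy":0,"wz":0},{"fingers":1,"tx":-4,"ty":18,"tz":0,"wx":0,"wy":0,"wz":0},{"fingers":1,"tx":0,"ty":0,"tz":0,"wx":0,"wy":0,"wz":0},{"fingers":1,"tx":0,"ty":0,"tz":0,"wx":0,"wy":0,"wz":0},{"fingers":1,"tx":0,"ty":0,"tz":0,"wx":0,"wy":0,"wz":0}]'
python3 - <<'E'
from h import *
s=state(); print(s['position'],R.from_quat(s['orientation']).as_matrix().round(3)[1])
I=viewer.get_image('wrist')[:,:,::-1]; cv2.imwrite('pics/w15.png',I); KM=cam('wrist',s)
S=viewer.get_image('scene')[:,:,::-1]; cv2.imwrite('pics/s15.png',S)
print('a',topcirc(I,KM,(.5465,.0095),.113,.062,10))
print('b',topcirc(S,cam('scene'),(.540,-.378),.032,.048,8))
E
```

```text
t: 24.42
position: [0.5396, -0.378, -0.0194]
orientation: [0.001, 1.0, -0.0, 0.0]
ft_force: [-0.1, 0.4, -0.0]
width: 0.0531
finger_force: 0.0
t: 24.83
position: [0.5385, -0.3773, 0.0997]
orientation: [0.001, 1.0, 0.0, -0.001]
ft_force: [2.2, -0.7, 1.6]
width: 0.0769
finger_force: 0.0
t: 25.25
position: [0.4877, -0.2319, 0.156]
orientation: [0.002, 1.0, -0.0, 0.001]
ft_force: [1.5, 0.6, -0.7]
width: 0.0853
finger_force: 0.0
t: 25.67
position: [0.5333, -0.04, 0.156]
orientation: [0.001, 1.0, 0.0, 0.001]
ft_force: [2.1, 0.5, 0.6]
width: 0.0855
finger_force: 0.0
t: 26.08
position: [0.5468, 0.0088, 0.1552]
orientation: [0.001, 1.0, -0.0, 0.0]
ft_force: [0.0, 0.2, -0.4]
width: 0.0851
finger_force: 0.0
[0.54679438 0.00877347 0.15518268] [ 0.003  1.    -0.001]
a (array([324., 253.]), np.float64(48.9), array([[3.252e+02, 2.518e+02, 4.830e+01, 5.454e-01, 1.040e-02],
       [3.258e+02, 2.568e+02, 4.790e+01, 5.488e-01, 1.070e-02],
       [3.282e+02, 2.548e+02, 4.460e+01, 5.474e-01, 1.230e-02],
       [3.262e+02, 2.472e+02, 4.570e+01, 5.424e-01, 1.100e-02],
       [3.212e+02, 2.542e+02, 4.400e+01, 5.471e-01, 7.800e-03],
       [3.252e+02, 2.612e+02, 5.170e+01, 5.518e-01, 1.040e-02]]))
b (array([441., 224.]), np.float64(8.3), array([[ 4.388e+02,  2.292e+02,  8.200e+00,  5.253e-01, -3.485e-01],
       [ 4.458e+02,  2.322e+02,  7.000e+00,  5.022e-01, -3.499e-01],
       [ 4.418e+02,  2.292e+02,  8.700e+00,  5.195e-01, -3.547e-01],
       [ 4.348e+02,  2.312e+02,  7.600e+00,  5.264e-01, -3.315e-01],
       [ 4.418e+02,  2.212e+02,  8.200e+00,  5.463e-01, -3.910e-01],
       [ 4.362e+02,  2.272e+02,  7.600e+00,  5.367e-01, -3.521e-01]]))
```

```bash
python3 -m pendant '[{"fingers":1,"tx":0.5,"ty":1.5,"tz":10,"wx":0,"wy":0,"wz":0},{"fingers":1,"tx":0,"ty":0,"tz":22,"wx":0,"wy":0,"wz":0},{"fingers":1,"tx":0,"ty":0,"tz":25,"wx":0,"wy":0,"wz":0},{"fingers":1,"tx":0,"ty":0,"tz":22,"wx":0,"wy":0,"wz":0},{"fingers":1,"tx":0,"ty":0,"tz":10,"wx":0,"wy":0,"wz":0}]' 80
python3 -m pendant '[{"fingers":1,"tx":0,"ty":0,"tz":4,"wx":0,"wy":0,"wz":0},{"fingers":0.95,"tx":0,"ty":0,"tz":0,"wx":0,"wy":0,"wz":0},{"fingers":0.9,"tx":0,"ty":0,"tz":0,"wx":0,"wy":0,"wz":0},{"fingers":0.85,"tx":0,"ty":0,"tz":0,"wx":0,"wy":0,"wz":0},{"fingers":0.82,"tx":0,"ty":0,"tz":0,"wx":0,"wy":0,"wz":0}]'
```

```text
t: 26.6
position: [0.5441, 0.0108, 0.0622]
orientation: [0.001, 1.0, -0.0, -0.002]
ft_force: [0.2, 0.4, -0.0]
width: 0.0851
finger_force: 0.0
t: 27.02
position: [0.5473, 0.0117, 0.0628]
orientation: [0.001, 1.0, 0.0, 0.001]
ft_force: [-0.1, -0.6, -0.3]
width: 0.07
finger_force: 0.0
```

```bash
python3 -m pendant '[{"fingers":0.8,"tx":0.5,"ty":-1,"tz":2,"wx":0,"wy":0,"wz":0},{"fingers":0.7,"tx":0,"ty":0,"tz":0,"wx":0,"wy":0,"wz":0},{"fingers":0.4,"tx":0,"ty":0,"tz":0,"wx":0,"wy":0,"wz":0},{"fingers":0.4,"tx":0,"ty":0,"tz":0,"wx":0,"wy":0,"wz":0},{"fingers":0.4,"tx":0,"ty":0,"tz":0,"wx":0,"wy":0,"wz":0}]'
python3 -m pendant '[{"fingers":0.4,"tx":0,"ty":0,"tz":-2,"wx":0,"wy":0,"wz":0},{"fingers":0.4,"tx":0,"ty":0,"tz":-4,"wx":0,"wy":0,"wz":0},{"fingers":0.4,"tx":0,"ty":0,"tz":-12,"wx":0,"wy":0,"wz":0},{"fingers":0.4,"tx":0,"ty":0,"tz":-20,"wx":0,"wy":0,"wz":0},{"fingers":0.4,"tx":0,"ty":0,"tz":-22,"wx":0,"wy":0,"wz":0}]'
python3 -m pendant '[{"fingers":0.4,"tx":0,"ty":0,"tz":-10,"wx":0,"wy":0,"wz":0},{"fingers":0.4,"tx":0,"ty":0,"tz":0,"wx":0,"wy":0,"wz":0},{"fingers":0.4,"tx":0,"ty":0,"tz":0,"wx":0,"wy":0,"wz":0},{"fingers":0.4,"tx":0,"ty":0,"tz":0,"wx":0,"wy":0,"wz":0},{"fingers":0.4,"tx":0,"ty":0,"tz":0,"wx":0,"wy":0,"wz":0}]'
```

```text
t: 27.43
position: [0.5462, 0.0104, 0.0607]
orientation: [0.001, 1.0, 0.0, 0.0]
ft_force: [-3.6, -1.5, 8.8]
width: 0.0592
finger_force: 84.6
t: 27.85
position: [0.5444, 0.0106, 0.1194]
orientation: [0.001, 1.0, -0.0, -0.002]
ft_force: [0.7, -0.2, -7.0]
width: 0.0596
finger_force: 88.0
t: 28.27
position: [0.5447, 0.0107, 0.128]
orientation: [0.001, 1.0, -0.0, -0.001]
ft_force: [0.3, -0.1, -8.1]
width: 0.0595
finger_force: 88.0
```

a is held (8 N). Carry to dish a.

```bash
python3 -m pendant '[{"fingers":0.4,"tx":6,"ty":-16,"tz":0,"wx":0,"wy":0,"wz":0},{"fingers":0.4,"tx":12,"ty":-32,"tz":0,"wx":0,"wy":0,"wz":0},{"fingers":0.4,"tx":12,"ty":-35,"tz":0,"wx":0,"wy":0,"wz":0},{"fingers":0.4,"tx":12,"ty":-35,"tz":0,"wx":0,"wy":0,"wz":0},{"fingers":0.4,"tx":12,"ty":-35,"tz":0,"wx":0,"wy":0,"wz":0}]'
python3 -m pendant '[{"fingers":0.4,"tx":12,"ty":-35,"tz":0,"wx":0,"wy":0,"wz":0},{"fingers":0.4,"tx":12,"ty":-35,"tz":0,"wx":0,"wy":0,"wz":0},{"fingers":0.4,"tx":12,"ty":-35,"tz":5,"wx":0,"wy":0,"wz":0},{"fingers":0.4,"tx":9,"ty":-25,"tz":10,"wx":0,"wy":0,"wz":0},{"fingers":0.4,"tx":4,"ty":-13,"tz":15,"wx":0,"wy":0,"wz":0}]'
python3 -m pendant '[{"fingers":0.4,"tx":0,"ty":0,"tz":10,"wx":0,"wy":0,"wz":0},{"fingers":0.4,"tx":0,"ty":0,"tz":0,"wx":0,"wy":0,"wz":0},{"fingers":0.4,"tx":0,"ty":0,"tz":0,"wx":0,"wy":0,"wz":0},{"fingers":0.4,"tx":0,"ty":0,"tz":0,"wx":0,"wy":0,"wz":0},{"fingers":0.4,"tx":0,"ty":0,"tz":0,"wx":0,"wy":0,"wz":0}]'
python3 - <<'E'
from h import *
s=state(); print(s['position'],R.from_quat(s['orientation']).as_matrix().round(3)[1])
I=viewer.get_image('wrist')[:,:,::-1]; cv2.imwrite('pics/w16.png',I); KM=cam('wrist',s); K,M=KM
q=(.4425,-.286,.004); c=np.linalg.inv(M)@np.r_[q,1]; u=(K@c[:3]/c[2])[:2].round().astype(int); print(u)
print(floorfit(I,KM,tuple(int(v) for v in u),65,0.0))
x,y,z=s['position']; print('held',topcirc(I,KM,(x,y),z+.052,.062,10))
E
```

```text
t: 28.68
position: [0.4902, -0.1435, 0.1285]
orientation: [0.0, 1.0, 0.0, -0.001]
ft_force: [0.8, -1.1, -8.0]
width: 0.059
finger_force: 88.1
t: 29.1
position: [0.4402, -0.2902, 0.0998]
orientation: [0.003, 1.0, -0.001, 0.0]
ft_force: [0.2, -0.8, -6.6]
width: 0.0588
finger_force: 88.3
t: 29.52
position: [0.4436, -0.2843, 0.0901]
orientation: [-0.001, 1.0, -0.0, 0.0]
ft_force: [0.9, 0.6, -7.6]
width: 0.0593
finger_force: 88.4
[ 0.44355713 -0.28428165  0.09011656] [-0.001  1.    -0.   ]
[320 233]
((array([ 0.44298252, -0.28669891]), np.float64(0.07289878733268074)), 270, ((319.2698974609375, 232.76348876953125), 49.059059143066406))
held (array([323., 334.]), np.float64(80.1), array([[ 3.212e+02,  3.382e+02,  7.890e+01,  4.453e-01, -2.849e-01],
       [ 3.232e+02,  3.522e+02,  8.500e+01,  4.516e-01, -2.841e-01],
       [ 3.238e+02,  3.452e+02,  8.600e+01,  4.484e-01, -2.839e-01],
       [ 3.228e+02,  3.422e+02,  8.110e+01,  4.471e-01, -2.843e-01],
       [ 3.198e+02,  3.348e+02,  7.500e+01,  4.438e-01, -2.854e-01],
       [ 3.242e+02,  3.372e+02,  7.830e+01,  4.449e-01, -2.837e-01]]))
```

```bash
python3 -m pendant '[{"fingers":0.4,"tx":2,"ty":-2,"tz":15,"wx":0,"wy":0,"wz":0},{"fingers":0.4,"tx":0,"ty":0,"tz":25,"wx":0,"wy":0,"wz":0},{"fingers":0.4,"tx":0,"ty":0,"tz":25,"wx":0,"wy":0,"wz":0},{"fingers":0.4,"tx":0,"ty":0,"tz":20,"wx":0,"wy":0,"wz":0},{"fingers":0.4,"tx":0,"ty":0,"tz":12,"wx":0,"wy":0,"wz":0}]'
python3 -m pendant '[{"fingers":0.4,"tx":0,"ty":0,"tz":5,"wx":0,"wy":0,"wz":0},{"fingers":0.4,"tx":0,"ty":0,"tz":1,"wx":0,"wy":0,"wz":0},{"fingers":0.4,"tx":0,"ty":0,"tz":1,"wx":0,"wy":0,"wz":0},{"fingers":0.4,"tx":0,"ty":0,"tz":0,"wx":0,"wy":0,"wz":0},{"fingers":0.4,"tx":0,"ty":0,"tz":0,"wx":0,"wy":0,"wz":0}]'
```

```text
t: 29.98
position: [0.4401, -0.2859, -0.0091]
orientation: [-0.0, 1.0, 0.001, -0.001]
ft_force: [0.0, -0.0, -8.2]
width: 0.0593
finger_force: 88.6
t: 30.4
position: [0.4414, -0.2877, -0.0133]
orientation: [0.001, 1.0, -0.0, 0.001]
ft_force: [0.2, 1.0, -7.3]
width: 0.0595
finger_force: 88.6
```

```bash
python3 -m pendant '[{"fingers":0.4,"tx":-1,"ty":1,"tz":2,"wx":0,"wy":0,"wz":0},{"fingers":0.4,"tx":0,"ty":0,"tz":1,"wx":0,"wy":0,"wz":0},{"fingers":0.4,"tx":0,"ty":0,"tz":1,"wx":0,"wy":0,"wz":0},{"fingers":0.4,"tx":0,"ty":0,"tz":0,"wx":0,"wy":0,"wz":0},{"fingers":0.4,"tx":0,"ty":0,"tz":0,"wx":0,"wy":0,"wz":0}]'
python3 -m pendant '[{"fingers":0.4,"tx":0,"ty":0,"tz":1,"wx":0,"wy":0,"wz":0},{"fingers":0.4,"tx":0,"ty":0,"tz":0.5,"wx":0,"wy":0,"wz":0},{"fingers":0.4,"tx":0,"ty":0,"tz":0.5,"wx":0,"wy":0,"wz":0},{"fingers":0.4,"tx":0,"ty":0,"tz":0,"wx":0,"wy":0,"wz":0},{"fingers":0.4,"tx":0,"ty":0,"tz":0,"wx":0,"wy":0,"wz":0}]'
```

```text
t: 30.82
position: [0.4414, -0.2862, -0.0185]
orientation: [0.001, 1.0, 0.0, -0.0]
ft_force: [-0.5, -0.7, -7.6]
width: 0.0591
finger_force: 88.6
t: 31.23
position: [0.4415, -0.2862, -0.0201]
orientation: [0.001, 1.0, 0.0, 0.0]
ft_force: [-3.5, 1.7, 4.0]
width: 0.0595
finger_force: 89.8
```

Contact at the predicted height. Release and retract up to a clear viewing pose.

```bash
python3 -m pendant '[{"fingers":0.4,"tx":0,"ty":0,"tz":-1,"wx":0,"wy":0,"wz":0},{"fingers":0.74,"tx":0,"ty":0,"tz":0,"wx":0,"wy":0,"wz":0},{"fingers":0.77,"tx":0,"ty":0,"tz":0,"wx":0,"wy":0,"wz":0},{"fingers":0.78,"tx":0,"ty":0,"tz":0,"wx":0,"wy":0,"wz":0},{"fingers":0.78,"tx":0,"ty":0,"tz":0,"wx":0,"wy":0,"wz":0}]'
python3 -m pendant '[{"fingers":0.78,"tx":0,"ty":0,"tz":-3,"wx":0,"wy":0,"wz":0},{"fingers":0.78,"tx":0,"ty":0,"tz":-10,"wx":0,"wy":0,"wz":0},{"fingers":0.8,"tx":0,"ty":0,"tz":-25,"wx":0,"wy":0,"wz":0},{"fingers":0.9,"tx":0,"ty":0,"tz":-40,"wx":0,"wy":0,"wz":0},{"fingers":1,"tx":0,"ty":0,"tz":-40,"wx":0,"wy":0,"wz":0}]'
python3 -m pendant '[{"fingers":1,"tx":-5,"ty":15,"tz":-40,"wx":0,"wy":0,"wz":0},{"fingers":1,"tx":-10,"ty":35,"tz":-40,"wx":0,"wy":0,"wz":0},{"fingers":1,"tx":-10,"ty":38,"tz":-15,"wx":0,"wy":0,"wz":0},{"fingers":1,"tx":-10,"ty":38,"tz":0,"wx":0,"wy":0,"wz":0},{"fingers":1,"tx":-5,"ty":15,"tz":0,"wx":0,"wy":0,"wz":0}]'
python3 -m pendant '[{"fingers":1,"tx":0,"ty":0,"tz":0,"wx":0,"wy":0,"wz":0},{"fingers":1,"tx":0,"ty":0,"tz":0,"wx":0,"wy":0,"wz":0},{"fingers":1,"tx":0,"ty":0,"tz":0,"wx":0,"wy":0,"wz":0},{"fingers":1,"tx":0,"ty":0,"tz":0,"wx":0,"wy":0,"wz":0},{"fingers":1,"tx":0,"ty":0,"tz":0,"wx":0,"wy":0,"wz":0}]'
python3 - <<'E'
from h import *
s=state(); print(s['position'],s['ft_force'])
W=viewer.get_image('wrist')[:,:,::-1]; D=viewer.get_image('side')[:,:,::-1]; S=viewer.get_image('scene')[:,:,::-1]
cv2.imwrite('pics/w17.png',W)
r=lambda I,x,y,w,h:cv2.resize(I[y:y+h,x:x+w],(400,300),interpolation=2)
cv2.imwrite('pics/d17.png',np.vstack([np.hstack([r(W,0,60,320,240),r(D,250,330,120,90)]),np.hstack([r(S,200,310,120,90),r(D,210,200,120,90)])]))
E
```

```text
t: 31.65
position: [0.4421, -0.2866, -0.0191]
orientation: [0.001, 1.0, -0.0, 0.001]
ft_force: [0.3, 0.1, -0.2]
width: 0.0666
finger_force: 0.0
t: 32.07
position: [0.4403, -0.2861, 0.0999]
orientation: [0.001, 1.0, 0.0, -0.001]
ft_force: [1.3, -0.3, 1.3]
width: 0.0851
finger_force: 0.0
t: 32.48
position: [0.4813, -0.1487, 0.1853]
orientation: [-0.002, 1.0, 0.001, 0.002]
ft_force: [0.4, 0.4, 0.2]
width: 0.0857
finger_force: 0.0
t: 32.9
position: [0.4785, -0.1557, 0.1831]
orientation: [0.002, 1.0, -0.0, -0.0]
ft_force: [-1.0, -0.0, 0.4]
width: 0.0853
finger_force: 0.0
[ 0.47853707 -0.15569824  0.18306418] [-0.98452807 -0.01116122  0.41203737]
```

View pics/d17.png

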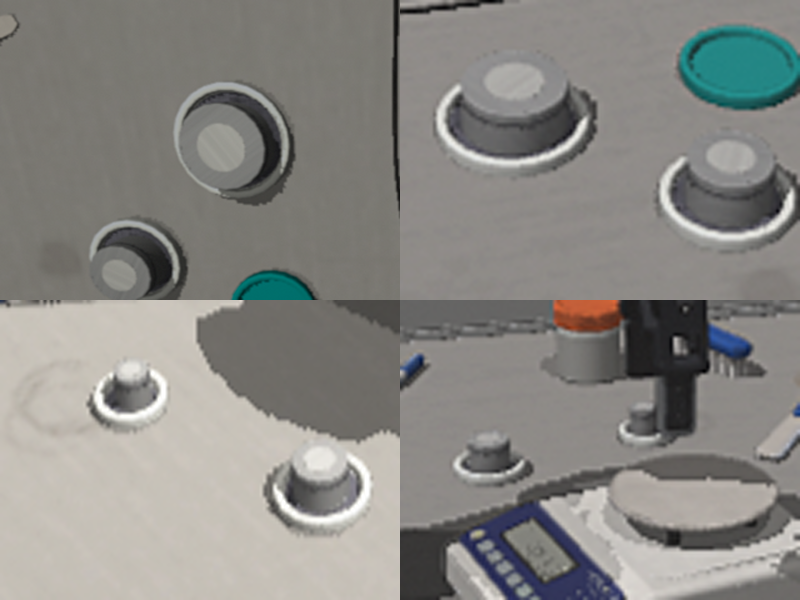

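All four weights stand upright inside their own white dishes: a at crop (515,90), b at (730,170), c at (320,480) and d at (130,385). The pan is empty, the jar hasn't moved, and the robot touches nothing. Handing in.

```bash
python3 -c "
from plant import job; print(job.close_job())"
```

```text
the job is handed in; nothing more can be done
None
```

The job is handed in: all four check weights stand flat in their own dishes, with the jar untouched, after about 33 s of robot time; the hand-in returned no verdict.

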